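# Shingle a birdhouse roof up from the eave stop

### The job

Push the red eave stop of the birdhouse roof fully home first. Then lay every cedar strip that is there on the roof, one strip to a course from the eave upwards with no course left out, each centred across the roof with its lower edge on its pair of burnt marks and overlapping the strip below, and finally rest the brass press bar flat along the middle of the topmost strip to hold it. Leave the other things on the bench where they are.

Things in the scene. Friction and masses are not known exactly. Their poses are not given: they have to be found in the camera images.
- strip1_mid (a point): Centre of a loose cedar roof strip (plain brown slat), 54 (its x) x 130 (its y) x 8 thick (its z), 40 g; all strips are alike and have no right side or end. It starts flat on the table (centre 4 above it). Sometimes one strip is absent (None).
- strip2_mid (a point): Centre of a loose cedar roof strip (plain brown slat), 54 (its x) x 130 (its y) x 8 thick (its z), 40 g; all strips are alike and have no right side or end. It starts flat on the table (centre 4 above it). Sometimes one strip is absent (None).
- strip3_mid (a point): Centre of a loose cedar roof strip (plain brown slat), 54 (its x) x 130 (its y) x 8 thick (its z), 40 g; all strips are alike and have no right side or end. It starts flat on the table (centre 4 above it). Sometimes one strip is absent (None).
- strip4_mid (a point): Centre of a loose cedar roof strip (plain brown slat), 54 (its x) x 130 (its y) x 8 thick (its z), 40 g; all strips are alike and have no right side or end. It starts flat on the table (centre 4 above it). Sometimes one strip is absent (None).
- strip5_mid (a point): Centre of a loose cedar roof strip (plain brown slat), 54 (its x) x 130 (its y) x 8 thick (its z), 40 g; all strips are alike and have no right side or end. It starts flat on the table (centre 4 above it). Sometimes one strip is absent (None).
- line1 (a point): Exposure line 1 (1 = eave, lowest): where the middle of the lower edge of course 1's underside comes, above the battens, at pair 1 of the black marks burnt across the side rails. Axes of the laid strip: x up the slope along the strip (11.8 degrees above level), y along the strip, z out of its face. The centre of a strip well laid here is at x 27, y 0, z 4.
- line2 (a point): Exposure line 2 (1 = eave, lowest): where the middle of the lower edge of course 2's underside comes, above the battens, at pair 2 of the black marks burnt across the side rails. Axes of the laid strip: x up the slope along the strip (11.8 degrees above level), y along the strip, z out of its face. The centre of a strip well laid here is at x 27, y 0, z 4.
- line3 (a point): Exposure line 3 (1 = eave, lowest): where the middle of the lower edge of course 3's underside comes, above the battens, at pair 3 of the black marks burnt across the side rails. Axes of the laid strip: x up the slope along the strip (11.8 degrees above level), y along the strip, z out of its face. The centre of a strip well laid here is at x 27, y 0, z 4.
- line4 (a point): Exposure line 4 (1 = eave, lowest): where the middle of the lower edge of course 4's underside comes, above the battens, at pair 4 of the black marks burnt across the side rails. Axes of the laid strip: x up the slope along the strip (11.8 degrees above level), y along the strip, z out of its face. The centre of a strip well laid here is at x 27, y 0, z 4.
- line5 (a point): Exposure line 5 (1 = eave, lowest): where the middle of the lower edge of course 5's underside comes, above the battens, at pair 5 of the black marks burnt across the side rails. Axes of the laid strip: x up the slope along the strip (11.8 degrees above level), y along the strip, z out of its face. The centre of a strip well laid here is at x 27, y 0, z 4.
- roof: Fixed birdhouse roof frame, light wood, 226 x 170 over its rails, 24 degrees, down towards the robot. Origin on the table below its middle, x up the slope, z up. Lowest batten 53 above the table, upper end 125. Five battens 14 wide, gaps 24, carry the strips' upper edges, a fillet the first lower edge; each next strip's lower 16 lies flat on the strip beneath. Lines are 38 apart.
- eave_stop (a joint): Eave stop, red and aluminium bar sliding along the roof's x. 0 = drawn out towards the robot, 0.050 = fully home at its end stop, its two red stubs (45 either side of the middle, 26 wide, open between) against course 1's lower edge. Starts at 0 to 0.015, needs about 3 N, stays where left.
- eave_stop_grip (a point): Point in the upright red grip block of the eave stop, beyond the roof's left (+y) rail, with the roof's axes; it moves with the stop. Block 24 (x) by 16 (y); its top is 18 above this point, which is 70 above the table; 29 clear between block and rail.
- press_bar_mid (a point): Centre of the loose brass press bar, square, 25 (x) x 110 (y) x 25 (z), about 0.45 kg; starts lying on the table (centre 12.5 above it). Any of its four long faces may lie down.
- varnish: Bystander to leave where it is: can of varnish, diameter 68, 85 high; origin under its middle.
- glue: Bystander to leave where it is: white glue bottle, diameter 56, 150 high; origin under its middle.
- mug: Bystander to leave where it is: blue mug, diameter 80, 90 high; origin under its middle.
- brush: Bystander to leave where it is: brush, 180 long, lying; origin under its middle or near it.
- screwdriver: Bystander to leave where it is: screwdriver, 170 long, lying; origin under its middle or near it.
- wax_tin: Bystander to leave where it is: small round wax tin, diameter 52, 22 high; origin under its middle.
- plaque: Bystander to leave where it is: round plywood plaque, diameter 130, 10 thick, lying flat; origin under its middle.
Not all that is in view belongs to the job. What is meant by the part that bears press_bar_mid is not black or green, and is the smaller of those in its own colour.

How it is judged:
By the outcome, as a careful person would: the job done as asked, in the order asked, and still so for the second after the job is handed in, with the robot touching nothing.
Of strip1, strip2, strip3, strip4, strip5 only 4 to 5 are there at a start; the rules pass over those that are not, and their reading is None.
At some moment in a run one of press_bar may be knocked a few centimetres aside while the robot is not near it.
Once in a run the grip may slacken for a moment while it holds something.
It also fails if it takes over 208 s, if anything falls off the work surface, if the arm or the gripper's body presses on something with over 40 N, if the wrist force passes 120 N, or if a joint passes its speed limit or range.

### The arm

A 6-joint arm with a two-finger parallel gripper is mounted at the origin on the work surface. World frame = base frame: x ahead of the robot, y to its left, z up, the work surface at z = 0. Lengths are in m, angles in rad, forces in N, time in s.
With the tool pointing down it reaches from about 0.425 to 0.95 m from the base axis. Payload 14.7 kg.
Tool frame: the origin (TCP) lies on the centre line of the jaws, within the pads' length; the fingertips stand 11 mm ahead of it and the grasp point (between the pads) lies 8 mm behind it; z points along the fingers, y is the line along which they close (so a half turn about z gives the same grasp; the last joint's range is limited). The gripper opens to 85 mm and grips with 20 to 120 N. Pads are 22 mm wide; open, the fingers measure 114 mm over their backs; the gripper's body (76 mm by 85 mm) begins 54 mm behind the grasp point. The pads swing forward as they close: fully open they stand 13 mm farther back than shut.
Start: joints at [-1.151, 0.48, 1.596, -0, 1.065, -0.047], TCP at [0.293, -0.58, 0.242] pointing down, gripper open.
Joint ranges: [-2.75, 2.75], [-0.82, 2.05], [0.23, 2.67], [-1.56, 4.7], [0.09, 2.69], [-2.92, 2.92]. Speed limits (rad/s): [1.89, 1.89, 2.39, 3.01, 3.01, 3.01].

### API

Orientations are given as a unit quaternion [w, x, y, z].
In Python, from rig import * gives the robot as it stands.
- The arm moves only by the tool send_rows, never from a script. Its argument "targets" is a list of rows, each a list of 7 numbers: the gripper's target within -1 to 1 (shut at 1, half-way at 0, fully open at -1), then the shift along the tool's x, y, z in units of 0.25 m (1.0 is 0.25 m), then the turn, a rotation vector about the tool's x, y, z in units of 0.5 rad (1.0 is 0.5 rad). A call has 1 to 10 rows; each row shifts and turns the commanded pose from where the row before left it, along the tool's axes as they then stand; what a row does not reach is not made up. A row lasts 1/8 s, in which the tool goes at most 62.5 mm and 10.7 degrees, less where a joint would pass 70% of its speed; a pose out of reach is approached as far as the arm can. A call with a number of a shift or a turn outside -1 to 1 is refused whole. A call with a gripper value outside its range is refused whole. The fingers move at their own pace and stop on an object; "force" is the grip in N (left out, the last holds). Time passes only in rows, so rows that do not move let the fingers close. It gives the time, the measured TCP pose, the force, the opening and the grip force at its end, in the units of the state.
- observe(): the state, without advancing time (a new reading comes with each control period).
- read_camera(name): name is "scene" or "top" or "wrist"; returns (picture, depth): 400x640x3 uint8, red, green, blue; 400x640 float32, m along the optical axis (not along the pixel's ray), 0 where there is no reading.
- camera_params(name): a dict with "K" (3x3 intrinsics, pixels), "pose" (4x4, takes a point from camera to world coordinates). Camera axes: x right, y down, z forward; pixel columns grow to the right and rows downward; lengths in m; the calibration is good to about 2 mm. A picture is of the moment at which its call begins: read the wrist's pose just before it. camera_params takes no time and is no camera call; for the wrist camera it gives the pose at the moment of the call.
- hand_in(): hands the job in; it is judged then, once.
Trained networks look in the newest picture that a camera, given by its name, has taken for a name from the list of things; names that differ only in an ending like _2 or _b are one class to them, and where a whole thing is asked for, a point or a joint stands for the part that bears it (a point fixed in the world has none). Each returns a list of dicts, best first, with "confidence" (0 to 1); they miss things now and then, are a little off and sometimes report something else, mostly with a low value. They report only what shows in the picture. A call takes as long as a camera call. They do not tell look-alikes from the thing itself.
- find_in(name, camera): "box" ([left, top, right, bottom] in pixels, round what is visible of it).
The state is a dict: "time": time; "joint_pos": joint angles; "joint_vel": joint speeds; "effort": joint torques, N m; "eef_pos": TCP position; "tool_rot": TCP orientation; "wrist_force": force on the tool from outside, world axes, zero at the start; "ft_torque": the same for the moment, N m; "finger_gap": finger opening in m; "grasp_force": force on a finger pad.
Only numpy, scipy, OpenCV 4.12 (cv2) and the standard library are available. Lean on these libraries where they do the work, as an engineer would, in place of code of your own. Each camera call takes 0.05 s, during which the arm holds its last target. There are 200 camera calls.

## Working session

There is one attempt and no reset: what is moved stays moved. The work goes in short steps, Python scripts to look and compute and a tool call to move; the robot and the scene stay as the last step left them, time stands still between calls to the robot, and variables do not carry over. Pictures are saved under pics/ and viewed, at most 14 in all, crops included, and the job is handed in when it is done.

Besides the shell and the picture viewer there is one more tool, called after "Call:" as name(argument=value, ...), one argument or row to a line, values as JSON. send_rows: Moves the arm, as the interface text tells. Shifts and turns lie within -1 to 1; 1 stands for 0.25 m of shift or 0.5 rad of turn. Its arguments: {"type":"object","properties":{"targets":{"type":"array"},"force":{"type":"number"}},"required":["targets"]}

```bash
ls; mkdir -p pics
python3 - <<'E'
from rig import *
import cv2
s=observe(); print({k:s[k] for k in('time','eef_pos','tool_rot','finger_gap')})
for n in('scene','top'):
    p,d=read_camera(n); cv2.imwrite(f'pics/{n}0.png',p[:,:,::-1]); c=camera_params(n); print(n,c['K'].tolist() if hasattr(c['K'],'tolist') else c['K'],c['pose'])
    import numpy as np; np.save(f'{n}0.npy',d)
E
```

```text
pics
{'time': 0.0, 'eef_pos': array([ 0.29237629, -0.58008562,  0.24167108]), 'tool_rot': array([-5.94079971e-04,  9.72884130e-01,  2.31292250e-01, -1.07429490e-04]), 'finger_gap': 0.08544122643211455}
scene [[396.9907289667146, 0.0, 317.8450095826701], [0.0, 396.9907289667146, 199.10199505595705], [0.0, 0.0, 1.0]] [[-0.26995257  0.68872962 -0.67288715  1.33436268]
 [ 0.96271891  0.18053495 -0.20144339  0.26062513]
 [-0.01726038 -0.70218134 -0.7117889   0.99955594]
 [ 0.          0.          0.          1.        ]]
top [[518.0060434492274, 0.0, 328.33607056399285], [0.0, 518.0060434492274, 194.89879323657397], [0.0, 0.0, 1.0]] [[ 8.54659836e-05 -9.80718971e-01  1.95423366e-01  9.62162443e-02]
 [-9.99954716e-01  1.77587731e-03  9.34943816e-03 -1.85514300e-02]
 [-9.51621930e-03 -1.95415316e-01 -9.80674409e-01  2.00380363e+00]
 [ 0.00000000e+00  0.00000000e+00  0.00000000e+00  1.00000000e+00]]
```

View pics/scene0.png

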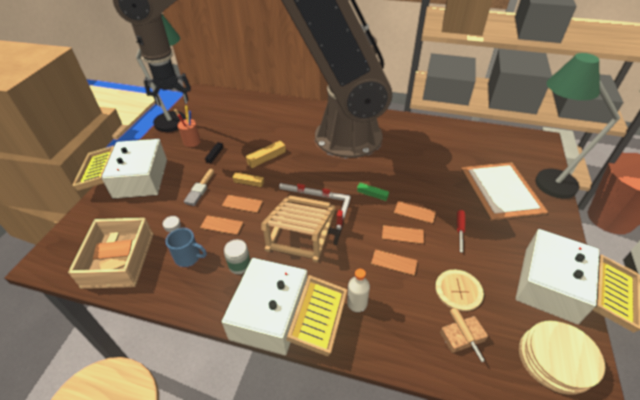

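View pics/top0.png

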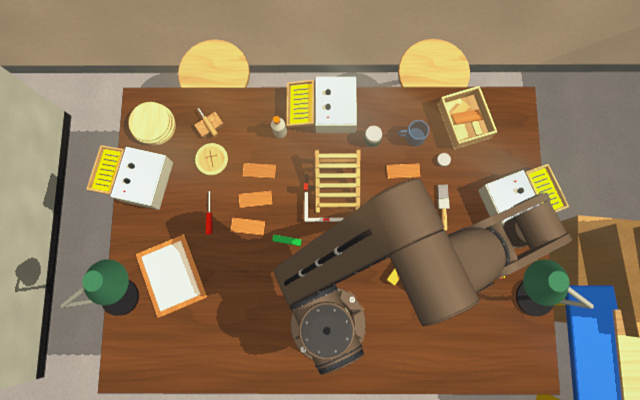

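The scene picture shows five brown strips at about (242,203), (221,225), (415,212), (402,234) and (394,262). Bars that could be taken for the press bar are large brass (267,153), small brass (248,180), green (373,190) and black (214,152). By the description I choose the small brass one at (248,180). The slat in the crate at (115,248) is not part of the job. The red grip is at about (340,215).

```bash
cat > h.py <<'E'
from rig import *
import numpy as np, cv2
from scipy.spatial.transform import Rotation as R
def cloud(n):
    c=camera_params(n); p,d=read_camera(n); K=np.array(c['K']);T=np.array(c['pose'])
    v,u=np.mgrid[:400,:640]
    X=np.stack([(u-K[0,2])*d/K[0,0],(v-K[1,2])*d/K[1,1],d],-1)@T[:3,:3].T+T[:3,3]
    X[d==0]=np.nan
    return p,X
def blobs(p,X,hs,zr,amin=60,xr=(.3,1.1)):
    h=cv2.cvtColor(p,cv2.COLOR_RGB2HSV)
    m=cv2.inRange(h,np.array(hs[0]),np.array(hs[1]))>0
    with np.errstate(invalid='ignore'): m&=(X[...,2]>zr[0])&(X[...,2]<zr[1])&(X[...,0]>xr[0])&(X[...,0]<xr[1])
    n,l,st,c=cv2.connectedComponentsWithStats(m.astype(np.uint8),connectivity=4)
    out=[]
    for i in range(1,n):
        if st[i,4]<amin: continue
        q=X[l==i]; r=cv2.minAreaRect((q[:,:2]*1000).astype(np.float32)); (cx,cy),(w,hh),a=r
        if w>hh: long=a
        else: long=a+90
        long=(long+90)%180-90   # angle of long axis from world x
        out.append(dict(px=np.round(c[i],0).tolist(),area=int(st[i,4]),c=np.round([cx,cy],1).tolist(),size=np.round([max(w,hh),min(w,hh)],0).tolist(),ang=round(long,1),z=round(float(np.median(q[:,2]))*1000,1)))
    return out
def pose():
    s=observe(); q=s['tool_rot']; return s,np.array(s['eef_pos']),R.from_quat([q[1],q[2],q[3],q[0]])
E
python3 - <<'E'
from h import *
for n in('scene','top'):
    p,X=cloud(n); h=cv2.cvtColor(p,cv2.COLOR_RGB2HSV)
    for (u,v) in ([(242,203),(248,180),(340,213),(300,200)] if n=='scene' else [(259,171),(306,186),(338,160)]): print(n,u,v,h[v,u],np.round(X[v,u],3))
    print('strips');[print(b) for b in blobs(p,X,((5,110,90),(14,200,255)),(-.003,.025))]
    print('brass');[print(b) for b in blobs(p,X,((18,110,80),(30,255,255)),(.0,.06))]
    print('red');[print(b) for b in blobs(p,X,((0,180,80),(4,255,255)),(.0,.2),8)]
    if n=='scene':
        c=cv2.resize(p[150:270,220:370],None,fx=5,fy=5,interpolation=cv2.INTER_CUBIC); cv2.imwrite('pics/c1.png',c[:,:,::-1])
E
```

```text
scene 242 203 [ 13 148 220] [ 0.482 -0.271  0.008]
scene 248 180 [ 19 152 181] [ 0.379 -0.29   0.021]
scene 340 213 [  2 198 204] [0.514 0.086 0.088]
scene 300 200 [ 17 124 208] [ 0.454 -0.066  0.047]
strips
{'px': [325.0, 281.0], 'area': 38931, 'c': [625.6, -4.4], 'size': [1695.0, 651.0], 'ang': -90.0, 'z': -0.5}
{'px': [234.0, 169.0], 'area': 71, 'c': [312.7, -375.1], 'size': [94.0, 25.0], 'ang': -89.1, 'z': 0.2}
{'px': [340.0, 189.0], 'area': 188, 'c': [319.8, 38.4], 'size': [127.0, 39.0], 'ang': -89.7, 'z': -0.8}
{'px': [285.0, 238.0], 'area': 169, 'c': [582.8, -74.1], 'size': [69.0, 55.0], 'ang': 8.1, 'z': -0.8}
{'px': [306.0, 241.0], 'area': 76, 'c': [583.9, -8.8], 'size': [42.0, 35.0], 'ang': -72.7, 'z': -0.5}
{'px': [331.0, 255.0], 'area': 98, 'c': [614.7, 82.1], 'size': [51.0, 29.0], 'ang': -86.2, 'z': -0.1}
{'px': [606.0, 358.0], 'area': 623, 'c': [751.0, 823.6], 'size': [191.0, 67.0], 'ang': 8.9, 'z': -1.2}
brass
{'px': [87.0, 168.0], 'area': 125, 'c': [505.5, -865.7], 'size': [155.0, 31.0], 'ang': 19.7, 'z': 54.4}
{'px': [248.0, 179.0], 'area': 265, 'c': [357.3, -304.2], 
[... 2914 characters left out ...]
, 'area': 481, 'c': [641.8, 467.5], 'size': [105.0, 98.0], 'ang': 45.5, 'z': 11.2}
{'px': [104.0, 157.0], 'area': 100, 'c': [639.3, 876.7], 'size': [70.0, 41.0], 'ang': -25.6, 'z': 55.1}
{'px': [97.0, 174.0], 'area': 76, 'c': [570.7, 897.9], 'size': [72.0, 32.0], 'ang': -19.0, 'z': 54.6}
{'px': [337.0, 202.0], 'area': 313, 'c': [468.3, -32.8], 'size': [174.0, 78.0], 'ang': -87.3, 'z': 44.5}
{'px': [445.0, 219.0], 'area': 61, 'c': [396.1, -450.2], 'size': [79.0, 13.0], 'ang': 1.9, 'z': 19.4}
red
{'px': [208.0, 223.0], 'area': 127, 'c': [382.3, 463.2], 'size': [83.0, 23.0], 'ang': 2.3, 'z': 23.9}
{'px': [326.0, 219.0], 'area': 8, 'c': [393.3, 10.6], 'size': [19.0, 6.0], 'ang': 87.7, 'z': 56.3}
```

View pics/c1.png

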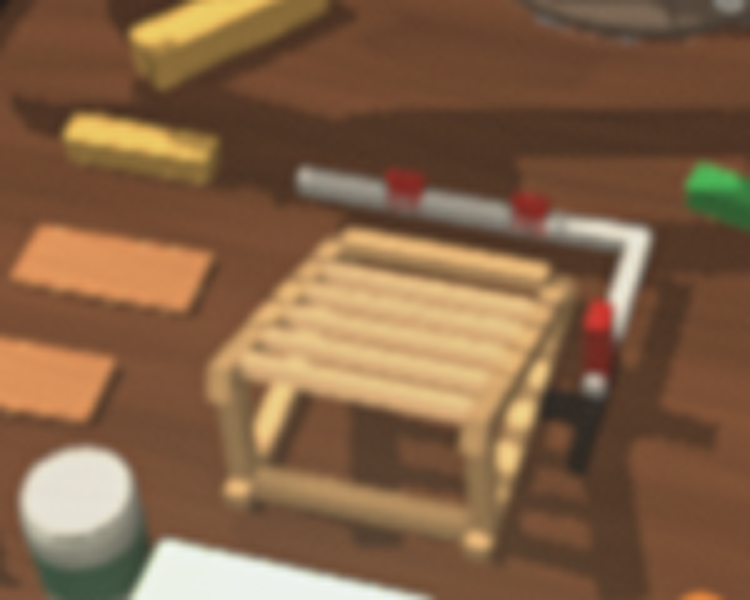

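The crop confirms the small brass bar at scene pixel (248,180), with the larger one behind it at (267,153). The red stubs are at about (301,186) and (326,191), and the red grip block at (339,213).

Run:
```python
from h import *
s,p0,r=pose(); c=camera_params('wrist'); T=np.array(c['pose'])
print('cam in tool',r.inv().apply(T[:3,3]-p0).round(3)); print(r.inv().as_matrix()@T[:3,:3]); print(c['K'])
for n in('scene','top'):
    p,X=cloud(n)
    print('strips');[print(b) for b in blobs(p,X,((8,110,165),(16,200,255)),(-.003,.03)) ]
    print('brass');[print(b) for b in blobs(p,X,((17,100,80),(30,255,255)),(.004,.06),40) if b['c'][1]<-150 and b['c'][0]<500]
    h=cv2.cvtColor(p,cv2.COLOR_RGB2HSV)
    m=(((h[...,0]<8)|(h[...,0]>174))&(h[...,1]>170)&(X[...,2]>.04)&(X[...,2]<.11)&(X[...,0]<.6)&(np.abs(X[...,1])<.2))
    nn,l=cv2.connectedComponents(m.astype(np.uint8))
    for i in range(1,nn):
        q=X[l==i]; print('red',len(q),q.min(0).round(3),q.max(0).round(3))
```

```text
cam in tool [ 0.067 -0.    -0.131]
[[ 9.05838246e-04 -9.64877780e-01 -2.62697640e-01]
 [ 9.99999482e-01  9.95765023e-04 -2.09190181e-04]
 [ 4.63428079e-04 -2.62697314e-01  9.64878182e-01]]
[[346.01448765   0.         319.34267689]
 [  0.         346.01448765 202.83702267]
 [  0.           0.           1.        ]]
strips
{'px': [242.0, 203.0], 'area': 432, 'c': [478.7, -275.9], 'size': [137.0, 67.0], 'ang': -87.3, 'z': 6.9}
{'px': [414.0, 212.0], 'area': 466, 'c': [367.1, 312.3], 'size': [132.0, 69.0], 'ang': 83.5, 'z': 6.4}
{'px': [221.0, 224.0], 'area': 506, 'c': [586.8, -303.0], 'size': [137.0, 67.0], 'ang': -86.4, 'z': 7.0}
{'px': [403.0, 234.0], 'area': 552, 'c': [474.6, 285.7], 'size': [132.0, 66.0], 'ang': -83.1, 'z': 6.5}
{'px': [126.0, 237.0], 'area': 119, 'c': [720.0, -576.6], 'size': [62.0, 40.0], 'ang': -41.3, 'z': 8.1}
{'px': [394.0, 262.0], 'area': 659, 'c': [589.9, 273.5], 'size': [131.0, 64.0], 'ang': 87.1, 'z': 6.5}
{'px': [95.0, 264.0], 'area': 67, 'c': [836.9, -599.2], 'size': [34.0, 32.0], 'ang': -77.2, 'z': 8.0}
{'px': [475.0, 328.0], 'area': 252, 'c': [752.8, 50
[... 445 characters left out ...]
, 'area': 444, 'c': [595.3, 277.5], 'size': [131.0, 57.0], 'ang': 87.2, 'z': 8.1}
{'px': [403.0, 170.0], 'area': 425, 'c': [592.1, -296.1], 'size': [130.0, 57.0], 'ang': -87.5, 'z': 7.7}
{'px': [255.0, 199.0], 'area': 455, 'c': [480.4, 288.4], 'size': [131.0, 58.0], 'ang': -82.9, 'z': 7.9}
{'px': [248.0, 226.0], 'area': 458, 'c': [371.6, 315.8], 'size': [131.0, 57.0], 'ang': 84.2, 'z': 7.7}
{'px': [175.0, 241.0], 'area': 117, 'c': [319.8, 601.8], 'size': [108.0, 39.0], 'ang': 89.9, 'z': 13.2}
brass
{'px': [444.0, 218.0], 'area': 83, 'c': [397.4, -447.3], 'size': [77.0, 17.0], 'ang': -1.6, 'z': 17.6}
red 28 [0.501 0.08  0.079] [0.526 0.092 0.096]
red 11 [0.39  0.001 0.052] [0.395 0.02  0.066]
```

Call:
send_rows(
  targets=[
    [-1, 0, 0, -0.04, 0, 0, -0.368],
    [-1, 0, 0, -0.04, 0, 0, -0.368],
    [-1, 0, 0, -0.04, 0, 0, -0.368],
    [-1, 0, 0, -0.04, 0, 0, -0.368],
    [-1, 0, 0, -0.04, 0, 0, -0.368],
    [-1, 0, 0, -0.04, 0, 0, -0.368],
  ],
)

```text
time: 1.05
eef_pos: [0.2925, -0.5804, 0.3026]
tool_rot: [-0.0, 0.705, 0.709, 0.0]
wrist_force: [0.3, 0.3, 0.2]
finger_gap: 0.0855
grasp_force: 0.0
```

Call:
send_rows(
  targets=[
    [1, 0.2, 0.08, 0, 0, 0, 0],
    [1, 0.22, 0.08, 0, 0, 0, 0],
    [1, 0.22, 0.08, 0, 0, 0, 0],
    [1, 0.22, 0.08, 0, 0, 0, 0],
    [1, 0.22, 0.08, 0, 0, 0, 0],
    [1, 0.22, 0.08, 0, 0, 0, 0],
    [1, 0.22, 0.08, 0, 0, 0, 0],
    [1, 0.22, 0.08, 0, 0, 0, 0],
    [1, 0.22, 0.08, 0, 0, 0, 0],
    [1, 0.22, 0.08, 0, 0, 0, 0],
  ],
)

```text
time: 2.3
eef_pos: [0.493, -0.0336, 0.3025]
tool_rot: [0.0, 0.707, 0.707, 0.0]
wrist_force: [1.1, -0.7, -0.0]
finger_gap: 0.0001
grasp_force: 0.0
```

Run:
```python
from h import *
s,p0,r=pose(); print(s['time'],p0,r.as_matrix().round(3))
p,X=cloud('wrist'); np.savez('w1',p=p,X=X); cv2.imwrite('pics/w1.png',p[:,:,::-1])
h=cv2.cvtColor(p,cv2.COLOR_RGB2HSV)
m=(((h[...,0]<8)|(h[...,0]>174))&(h[...,1]>170)&(X[...,2]>.03)&(X[...,2]<.11)&(X[...,0]<.6)&(np.abs(X[...,1])<.2))
nn,l,st,_=cv2.connectedComponentsWithStats(m.astype(np.uint8))
for i in range(1,nn):
    q=X[l==i]; 
    if len(q)>20: print('red',len(q),np.percentile(q,3,0).round(4),np.percentile(q,97,0).round(4))
```

```text
2.3 [ 0.49298058 -0.03355807  0.30254718] [[-0.     1.     0.001]
 [ 1.     0.    -0.   ]
 [-0.     0.001 -1.   ]]
red 622 [0.4996 0.0777 0.042 ] [0.5217 0.0926 0.0887]
red 338 [ 0.3845 -0.0038  0.0431] [0.3961 0.0202 0.0568]
red 31 [ 0.3975 -0.0034  0.0333] [0.3984 0.0189 0.0382]
red 23 [ 0.398  -0.0936  0.0338] [ 0.3988 -0.0713  0.038 ]
red 303 [ 0.3854 -0.0934  0.0435] [ 0.3969 -0.0689  0.0571]
```

View pics/w1.png

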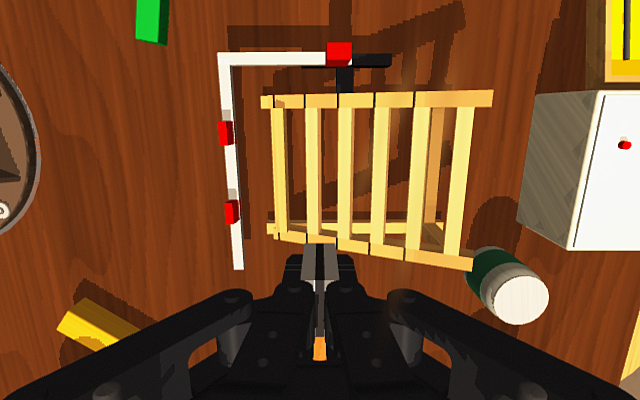

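The wrist view shows the grip block at (338,53), the stubs at (225,132) and (231,211), the battens, and fine dark mark lines on the rails, for example at (304,100) and (274,235). The varnish can stands at (515,290). Next I measure the roof frame.

Run:
```python
from h import *
d=np.load('w1.npz'); p,X=d['p'],d['X']; g=cv2.cvtColor(p,cv2.COLOR_RGB2HSV)[...,2].astype(int)
m=(X[...,2]>.045)&(X[...,2]<.14)&(X[...,0]>.42)&(X[...,0]<.72)&(X[...,1]>-.135)&(X[...,1]<.066)
v,u=np.where(m); 
for (a,b) in((.42,.46),(.46,.5),(.5,.54),(.54,.58),(.58,.62),(.62,.66)):
    q=X[m&(X[...,0]>a)&(X[...,0]<b)]; print(a,'y range',np.percentile(q[:,1],[.5,99.5]).round(4),'x',q[:,0].min().round(4),q[:,0].max().round(4),'z',q[:,2].min().round(3),q[:,2].max().round(3))
# profile on midline
for y0 in(0.0,-.037,-.07):
    q=X[m&(np.abs(X[...,1]-y0)<.006)]; q=q[q[:,0].argsort()]
    # group
    e=np.where(np.diff(q[:,0])>.006)[0]; st=np.r_[0,e+1]; en=np.r_[e,len(q)-1]
    print(y0,[(q[i,0].round(4),q[j,0].round(4),q[i:j+1,2].min().round(4),q[i:j+1,2].max().round(4)) for i,j in zip(st,en)])
# left rail dark marks
for lo,hi in((.034,.046),(-.121,-.109)):
    q=m&(X[...,1]>lo)&(X[...,1]<hi)
    vv=g[q]; xx=X[q]; k=vv<110
    b=np.histogram(xx[k,0],bins=np.arange(.42,.68,.002)); print(lo,[(round(b[1][i]+.001,3),int(b[0][i])) for i in range(len(b[0])) if b[0][i]>1])
c=cv2.resize(p[80:285,240:500],None,fx=3,fy=2.9,interpolation=cv2.INTER_CUBIC); cv2.imwrite('pics/c2.png',c[:,:,::-1])
```

```text
0.42 y range [-0.1066  0.0339] x 0.44 0.4553 z 0.045 0.05
0.46 y range [-0.119   0.0482] x 0.4638 0.5 z 0.045 0.062
0.5 y range [-0.1204  0.0485] x 0.5008 0.54 z 0.045 0.079
0.54 y range [-0.1204  0.0487] x 0.54 0.5799 z 0.056 0.098
0.58 y range [-0.12   0.049] x 0.58 0.62 z 0.072 0.115
0.62 y range [-0.12   0.049] x 0.62 0.6504 z 0.045 0.124
0.0 [(np.float64(0.4406), np.float64(0.4541), np.float64(0.045), np.float64(0.0494)), (np.float64(0.4784), np.float64(0.4938), np.float64(0.048), np.float64(0.057)), (np.float64(0.5126), np.float64(0.5289), np.float64(0.0621), np.float64(0.0727)), (np.float64(0.5473), np.float64(0.5643), np.float64(0.0765), np.float64(0.0874)), (np.float64(0.5821), np.float64(0.5986), np.float64(0.0931), np.float64(0.1029)), (np.float64(0.6164), np.float64(0.6338), np.float64(0.1079), np.float64(0.1184))]
-0.037 [(np.float64(0.4405), np.float64(0.4544), np.float64(0.0451), np.float64(0.0497)), (np.float64(0.4781), np.float64(0.4938), np.float64(0.0478), np.float64(0.0572)), (np.float64(0.5131), np.float64(0.5286), np.float64(0.064), np.float64(0.073)), (np.float
[... 388 characters left out ...]
oat64(0.0563)), (np.float64(0.5136), np.float64(0.5296), np.float64(0.0618), np.float64(0.072)), (np.float64(0.5477), np.float64(0.5645), np.float64(0.0774), np.float64(0.0873)), (np.float64(0.5825), np.float64(0.5987), np.float64(0.0945), np.float64(0.1029)), (np.float64(0.6171), np.float64(0.6329), np.float64(0.1104), np.float64(0.1189))]
0.034 [(np.float64(0.477), 12), (np.float64(0.511), 15), (np.float64(0.513), 9), (np.float64(0.545), 8), (np.float64(0.547), 11), (np.float64(0.581), 22)]
-0.121 [(np.float64(0.477), 9), (np.float64(0.479), 7), (np.float64(0.513), 11), (np.float64(0.547), 15), (np.float64(0.581), 6), (np.float64(0.583), 9), (np.float64(0.621), 2), (np.float64(0.623), 53)]
```

View pics/c2.png

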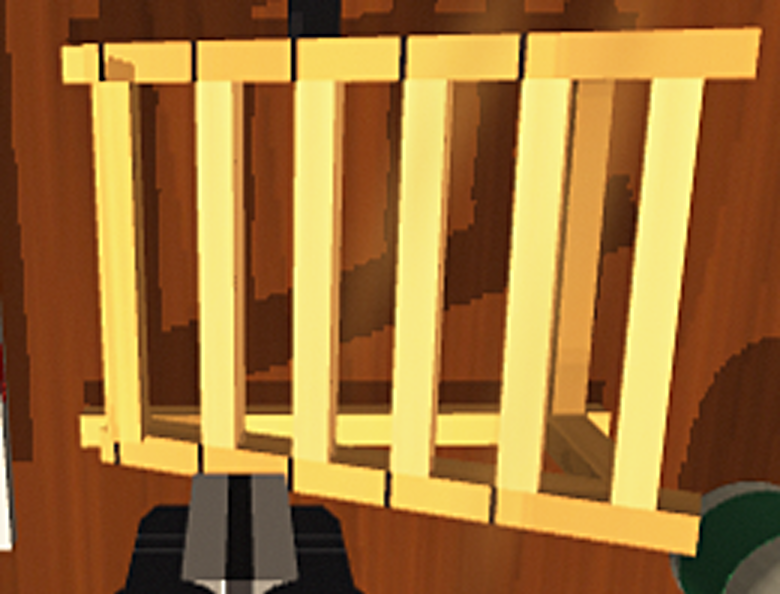

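Call:
send_rows(
  targets=[
    [1, 0.119, -0.028, 0, 0, 0, 0],
    [1, 0.119, -0.028, 0, 0, 0, 0],
    [1, 0.119, -0.028, 0, 0, 0, 0],
    [1, 0.119, -0.028, 0, 0, 0, 0],
    [1, 0, 0, 0.177, 0, 0, 0],
    [1, 0, 0, 0.177, 0, 0, 0],
    [1, 0, 0, 0.177, 0, 0, 0],
    [1, 0, 0, 0.177, 0, 0, 0],
    [1, 0, 0, 0.177, 0, 0, 0],
    [1, 0, 0, 0, 0, 0, 0],
  ],
)

```text
time: 3.6
eef_pos: [0.4625, 0.0833, 0.079]
tool_rot: [-0.002, 0.707, 0.707, -0.002]
wrist_force: [0.6, -0.6, 0.4]
finger_gap: 0.0001
grasp_force: 0.0
```

Call:
send_rows(
  targets=[
    [1, 0, 0.03, 0, 0, 0, 0],
    [1, 0, 0.03, 0, 0, 0, 0],
    [1, 0, 0.03, 0, 0, 0, 0],
    [1, 0, 0.03, 0, 0, 0, 0],
    [1, 0, 0.03, 0, 0, 0, 0],
  ],
)

```text
time: 4.22
eef_pos: [0.5024, 0.0835, 0.0813]
tool_rot: [-0.0, 0.707, 0.707, -0.0]
wrist_force: [-2.8, 0.7, 1.9]
finger_gap: -0.0001
grasp_force: 1.4
```

Call:
send_rows(
  targets=[
    [1, 0, 0.02, 0, 0, 0, 0],
    [1, 0, 0.02, 0, 0, 0, 0],
    [1, 0, 0.02, 0, 0, 0, 0],
    [1, 0, 0.02, 0, 0, 0, 0],
    [1, 0, 0, 0, 0, 0, 0],
  ],
)

```text
time: 4.85
eef_pos: [0.5227, 0.0836, 0.081]
tool_rot: [0.0, 0.707, 0.707, 0.0]
wrist_force: [0.8, -0.0, 0.2]
finger_gap: -0.0
grasp_force: 0.0
```

Call:
send_rows(
  targets=[
    [1, 0, 0.012, 0, 0, 0, 0],
    [1, 0, 0.012, 0, 0, 0, 0],
    [1, 0, 0, 0, 0, 0, 0],
  ],
)

```text
time: 5.22
eef_pos: [0.5266, 0.0835, 0.0808]
tool_rot: [-0.001, 0.707, 0.707, -0.001]
wrist_force: [-8.6, 0.9, 5.7]
finger_gap: -0.0004
grasp_force: 4.4
```

Call:
send_rows(
  targets=[
    [1, 0, 0.012, 0, 0, 0, 0],
    [1, 0, 0.012, 0, 0, 0, 0],
    [1, 0, 0, 0, 0, 0, 0],
  ],
)

```text
time: 5.6
eef_pos: [0.5273, 0.0833, 0.0803]
tool_rot: [-0.004, 0.707, 0.707, -0.005]
wrist_force: [-34.3, 2.4, 25.5]
finger_gap: -0.0002
grasp_force: 17.8
```

Call:
send_rows(
  targets=[
    [1, 0, -0.06, 0, 0, 0, 0],
    [1, 0, -0.06, -0.02, 0, 0, 0],
    [-0.4, 0, 0, -0.2, 0, 0, 0],
    [-0.4, 0, 0, -0.2, 0, 0, 0],
    [-0.4, 0, 0, -0.2, 0, 0, 0],
    [-0.4, 0, 0, -0.22, 0, 0, 0],
    [-0.4, 0, 0, -0.1, 0, 0, 0],
    [-0.4, 0, 0, 0, 0, 0, 0],
  ],
)

```text
time: 6.6
eef_pos: [0.5049, 0.0836, 0.3185]
tool_rot: [0.002, 0.707, 0.707, 0.002]
wrist_force: [0.9, 0.0, -0.6]
finger_gap: 0.0597
grasp_force: 0.0
```

```bash
cat >> h.py <<'E'
def reds(X,p):
    h=cv2.cvtColor(p,cv2.COLOR_RGB2HSV)
    m=(((h[...,0]<8)|(h[...,0]>174))&(h[...,1]>170)&(X[...,2]>.03)&(X[...,2]<.11)&(X[...,0]<.6)&(np.abs(X[...,1])<.2))
    nn,l,st,_=cv2.connectedComponentsWithStats(m.astype(np.uint8))
    for i in range(1,nn):
        q=X[l==i]
        if len(q)>60: print('red',len(q),np.percentile(q,3,0).round(4),np.percentile(q,97,0).round(4))
E
python3 - <<'E'
from h import *
s,p0,r=pose(); print(p0,s['finger_gap'])
p,X=cloud('wrist'); reds(X,p)
E
```

```text
[0.50494318 0.08363562 0.31847317] 0.05971488998666648
red 490 [0.5402 0.0794 0.0401] [0.5623 0.0943 0.0885]
red 252 [ 0.4258 -0.0028  0.0438] [0.4372 0.0216 0.0569]
red 230 [ 0.4265 -0.0925  0.0436] [ 0.438  -0.0684  0.0566]
```

Call:
send_rows(
  targets=[
    [-0.4, 0.18, 0, 0, 0, 0, 0],
    [-0.4, 0.18, 0, 0, 0, 0, 0],
    [-0.4, 0.18, 0, 0, 0, 0, 0],
    [-0.4, 0, 0, 0, 0, 0, 0],
  ],
)

```text
time: 7.15
eef_pos: [0.5032, 0.2209, 0.3146]
tool_rot: [-0.001, 0.706, 0.708, -0.001]
wrist_force: [-0.1, -0.2, -0.2]
finger_gap: 0.0598
grasp_force: 0.0
```

Run:
```python
from h import *
s,p0,r=pose(); print(p0,s['finger_gap'],s['time'])
p,X=cloud('wrist'); cv2.imwrite('pics/w2.png',p[:,:,::-1]); np.savez('w2',p=p,X=X)
[print(b) for b in blobs(p,X,((7,110,165),(17,220,255)),(.003,.03),300) ]
h=cv2.cvtColor(p,cv2.COLOR_RGB2HSV); print(h[100,::40])
```

```text
[0.50321281 0.22086153 0.31457639] 0.05975506357047183 7.15
{'px': [395.0, 97.0], 'area': 483, 'c': [595.2, 289.7], 'size': [108.0, 35.0], 'ang': 78.1, 'z': 7.5}
{'px': [396.0, 104.0], 'area': 353, 'c': [593.8, 288.3], 'size': [100.0, 10.0], 'ang': 76.1, 'z': 7.5}
[[ 11 206  99]
 [ 11 212 148]
 [ 11 214 156]
 [ 11 211 156]
 [ 11 210 154]
 [ 20 197 254]
 [ 10 209 145]
 [ 20 194 254]
 [ 11 214 200]
 [ 11 210 159]
 [ 16 203 251]
 [ 11 211 163]
 [ 10 208 157]
 [ 11 213 174]
 [ 10 202 139]
 [ 10 210 148]]
```

Run:
```python
from h import *
d=np.load('w2.npz'); p,X=d['p'],d['X']
[print(b) for b in blobs(p,X,((12,110,190),(24,255,255)),(.004,.012),300) ]
```

```text
{'px': [209.0, 83.0], 'area': 5018, 'c': [369.3, 313.9], 'size': [130.0, 55.0], 'ang': 83.8, 'z': 7.5}
{'px': [299.0, 106.0], 'area': 4793, 'c': [477.3, 287.3], 'size': [130.0, 54.0], 'ang': -83.7, 'z': 7.5}
{'px': [393.0, 116.0], 'area': 4692, 'c': [593.0, 275.8], 'size': [130.0, 54.0], 'ang': 86.9, 'z': 7.4}
```

View pics/w2.png

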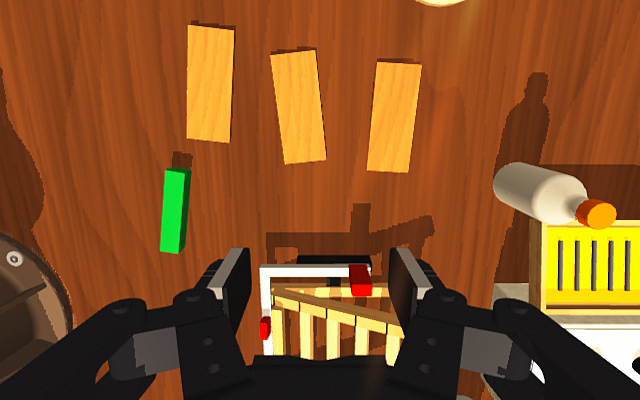

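Three strips lie clear in the wrist picture at (209,83), (299,106) and (393,116). I take the middle one first.

Call:
send_rows(
  targets=[
    [-0.52, 0.133, -0.052, 0.1, 0, 0, -0.11],
    [-0.52, 0.133, -0.052, 0.1, 0, 0, -0.11],
    [-0.52, 0, 0, 0.196, 0, 0, 0],
    [-0.52, 0, 0, 0.196, 0, 0, 0],
    [-0.52, 0, 0, 0.196, 0, 0, 0],
    [-0.52, 0, 0, 0.196, 0, 0, 0],
    [-0.52, 0, 0, 0.19, 0, 0, 0],
    [-0.52, 0, 0, 0, 0, 0, 0],
  ],
)

```text
time: 8.2
eef_pos: [0.4738, 0.282, 0.0196]
tool_rot: [-0.001, 0.667, 0.745, -0.003]
wrist_force: [-0.9, -0.7, 1.0]
finger_gap: 0.065
grasp_force: 0.0
```

Call:
send_rows(
  targets=[
    [-0.52, 0, 0, 0.012, 0, 0, 0],
    [-0.52, 0, 0, 0.012, 0, 0, 0],
    [-0.52, 0, 0, 0, 0, 0, 0],
  ],
)

```text
time: 8.57
eef_pos: [0.4769, 0.2846, 0.0177]
tool_rot: [0.0, 0.667, 0.745, 0.001]
wrist_force: [0.4, 0.0, 0.0]
finger_gap: 0.0648
grasp_force: 0.0
```

Call:
send_rows(
  targets=[
    [-0.52, 0.01, 0, 0.012, 0, 0, 0],
    [-0.52, 0, 0, 0.012, 0, 0, 0],
    [-0.52, 0, 0, 0, 0, 0, 0],
  ],
)

```text
time: 8.95
eef_pos: [0.4757, 0.2868, 0.0103]
tool_rot: [-0.0, 0.667, 0.745, -0.0]
wrist_force: [0.2, 0.1, -0.2]
finger_gap: 0.0647
grasp_force: 0.0
```

Call:
send_rows(
  targets=[
    [-0.52, 0, 0, 0.01, 0, 0, 0],
    [-0.52, 0, 0, 0, 0, 0, 0],
  ],
)

```text
time: 9.2
eef_pos: [0.4758, 0.2867, 0.0078]
tool_rot: [-0.0, 0.667, 0.745, -0.0]
wrist_force: [-1.0, 0.8, 0.1]
finger_gap: 0.0648
grasp_force: 0.0
```

Call:
send_rows(
  targets=[
    [-0.52, 0, 0, 0.01, 0, 0, 0],
    [-0.52, 0, 0, 0, 0, 0, 0],
  ],
)

```text
time: 9.45
eef_pos: [0.4758, 0.2867, 0.0054]
tool_rot: [-0.0, 0.667, 0.745, -0.0]
wrist_force: [0.1, 0.3, 0.1]
finger_gap: 0.0651
grasp_force: 0.0
```

Call:
send_rows(
  targets=[
    [-0.52, 0, 0, 0.006, 0, 0, 0],
    [-0.52, 0, 0, 0.0, 0, 0, 0],
  ],
)

```text
time: 9.7
eef_pos: [0.476, 0.2868, 0.0047]
tool_rot: [0.0, 0.667, 0.745, 0.0]
wrist_force: [-3.0, -2.3, 15.2]
finger_gap: 0.065
grasp_force: 7.6
```

Call:
send_rows(
  targets=[
    [-0.52, 0, 0, 0.006, 0, 0, 0],
    [-0.52, 0, 0, 0, 0, 0, 0],
  ],
)

```text
time: 9.95
eef_pos: [0.4761, 0.2868, 0.0045]
tool_rot: [0.0, 0.667, 0.745, 0.0]
wrist_force: [-9.3, -4.7, 46.7]
finger_gap: 0.065
grasp_force: 23.2
```

Call:
send_rows(
  targets=[
    [-0.52, 0, 0, -0.025, 0, 0, 0],
    [1, 0, 0, 0, 0, 0, 0],
    [1, 0, 0, 0, 0, 0, 0],
    [1, 0, 0, 0, 0, 0, 0],
    [1, 0, 0, 0, 0, 0, 0],
  ],
  force=40,
)

```text
time: 10.58
eef_pos: [0.4764, 0.287, 0.0096]
tool_rot: [0.0, 0.667, 0.745, 0.001]
wrist_force: [-2.7, -1.2, 25.6]
finger_gap: 0.0527
grasp_force: 37.2
```

Call:
send_rows(
  targets=[
    [1, 0, 0, -0.1, 0, 0, 0],
    [1, 0, 0, -0.24, 0, 0, 0],
    [1, 0, 0, -0.24, 0, 0, 0.22],
    [1, -0.2, 0, -0.2, -0.206, 0, 0],
    [1, 0, 0, 0, -0.206, 0, 0],
    [1, 0, 0, 0, 0, 0, 0],
  ],
)

```text
time: 11.32
eef_pos: [0.4745, 0.2422, 0.1982]
tool_rot: [0.073, 0.703, 0.704, 0.073]
wrist_force: [0.7, -0.2, -0.3]
finger_gap: 0.0519
grasp_force: 43.9
```

Run:
```python
from h import *
s,p0,r=pose(); print(p0,s['finger_gap'],s['time'],r.as_matrix().round(3))
p,X=cloud('wrist'); cv2.imwrite('pics/w3.png',p[:,:,::-1]); np.savez('w3',p=p,X=X,p0=p0,r=r.as_matrix())
```

```text
[0.47451666 0.24220634 0.19817771] 0.05194252254266768 11.325 [[-0.001  0.979  0.204]
 [ 1.     0.001 -0.   ]
 [-0.     0.204 -0.979]]
```

View pics/w3.png

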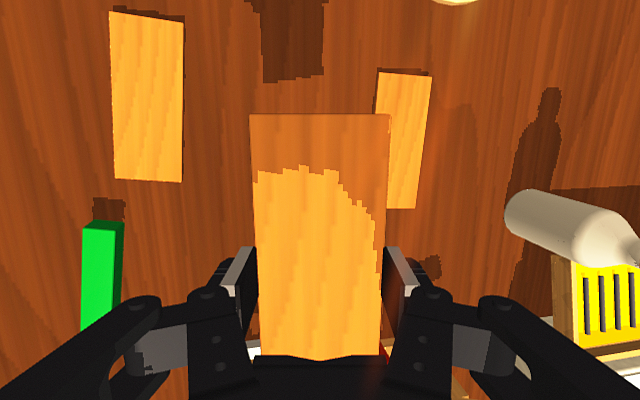

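```bash
cat >> h.py <<'E'
def held(npz=None,name='wrist'):
    s,p0,r=pose(); p,X=cloud(name)
    Y=(X-p0)@r.as_matrix()
    h=cv2.cvtColor(p,cv2.COLOR_RGB2HSV)
    with np.errstate(invalid='ignore'): m=(np.abs(Y[...,2])<.02)&(np.abs(Y[...,1])<.045)&(Y[...,0]>.01)&(Y[...,0]<.1)&(h[...,1]>100)&(h[...,0]>6)&(h[...,0]<25)
    q=Y[m]; q2=q[(q[:,0]>.025)]
    far=np.percentile(q[np.abs(q[:,1])<.02,0],99.7)
    A=np.c_[q2[:,0],q2[:,1],np.ones(len(q2))]; pl=np.linalg.lstsq(A,q2[:,2],rcond=None)[0]
    # side edges as function of x -> yaw
    xs=np.arange(.03,far-.005,.004); lo=[q[np.abs(q[:,0]-x)<.003,1].min() for x in xs]; hi=[q[np.abs(q[:,0]-x)<.003,1].max() for x in xs]
    print('t',s['time'],'TCP',p0.round(4),'gap',round(s['finger_gap'],4),'grip',round(s['grasp_force'],1))
    print('far end x_tool %.4f -> centre %.4f; y edges %.4f %.4f; yaw slopes %.3f %.3f; top z at 0 %.4f tilt x %.3f y %.3f'%(far,far-.065,np.median(lo),np.median(hi),np.polyfit(xs,lo,1)[0],np.polyfit(xs,hi,1)[0],pl[2],pl[0],pl[1]))
    return p,X
E
python3 -c "
from h import *
held()"
```

```text
t 11.375 TCP [0.4752 0.2427 0.1979] gap 0.0525 grip 43.9
far end x_tool 0.0649 -> centre -0.0001; y edges -0.0271 0.0270; yaw slopes -0.006 0.001; top z at 0 0.0023 tilt x 0.002 y 0.001
```

```bash
cat >> h.py <<'E'
XD=np.array([np.cos(np.radians(11.8)),0,np.sin(np.radians(11.8))]);ZD=np.array([-XD[2],0,XD[0]])
def line(k): return np.array([.4428+.0347*(k-1),-.036,.0468+.01546*(k-1)])
def tgt(k,zc=.006,xc=0): # TCP for strip on course k; zc, xc strip centre in tool z,x
    return line(k)+.027*XD+.004*ZD+zc*ZD-np.array([0,xc,0])
def go(t,note=''):
    s,p0,r=pose(); d=r.inv().apply(np.array(t)-p0); print(note,'from',p0.round(4),'to',np.round(t,4),'units',(d/.25).round(3))
    return d
E
python3 -c "
from h import *
t=tgt(1); go(t+.06*ZD); print(t)"
```

```text
from [0.4759 0.2429 0.1977] to [ 0.4549 -0.036   0.1208] units [-1.115 -0.145  0.284]
[ 0.46718446 -0.036       0.06211007]
```

Call:
send_rows(
  targets=[
    [1, -0.18, -0.024, 0.04, 0, 0, -0.014],
    [1, -0.187, -0.024, 0.045, 0, 0, 0],
    [1, -0.187, -0.024, 0.05, 0, 0, 0],
    [1, -0.187, -0.024, 0.05, 0, 0, 0],
    [1, -0.187, -0.024, 0.05, 0, 0, 0],
    [1, -0.187, -0.024, 0.05, 0, 0, 0],
    [1, 0, 0, 0, 0, 0, 0],
    [1, 0, 0, 0, 0, 0, 0],
  ],
)

```text
time: 12.42
eef_pos: [0.4573, -0.0365, 0.1206]
tool_rot: [0.072, 0.701, 0.705, 0.072]
wrist_force: [0.3, -0.6, 0.3]
finger_gap: 0.0522
grasp_force: 43.9
```

```bash
python3 -c "
from h import *
held(); go(tgt(1)+.003*ZD)"
```

```text
t 12.425 TCP [ 0.4573 -0.0365  0.1206] gap 0.0522 grip 43.9
far end x_tool 0.0649 -> centre -0.0001; y edges -0.0270 0.0271; yaw slopes -0.006 0.002; top z at 0 0.0023 tilt x 0.001 y 0.000
 from [ 0.4574 -0.0359  0.1209] to [ 0.4666 -0.036   0.065 ] units [-0.    -0.009  0.226]
```

Call:
send_rows(
  targets=[
    [1, 0, -0.004, 0.07, 0, 0, 0],
    [1, 0, -0.004, 0.07, 0, 0, 0],
    [1, 0, 0, 0.06, 0, 0, 0],
    [1, 0, 0, 0.026, 0, 0, 0],
    [1, 0, 0, 0, 0, 0, 0],
    [1, 0, 0, 0, 0, 0, 0],
  ],
)

```text
time: 13.22
eef_pos: [0.4668, -0.0361, 0.066]
tool_rot: [0.073, 0.701, 0.706, 0.073]
wrist_force: [-0.0, 0.0, 0.0]
finger_gap: 0.0526
grasp_force: 43.9
```

Call:
send_rows(
  targets=[
    [1, 0, 0, 0.01, 0, 0, 0],
    [1, 0, 0, 0, 0, 0, 0],
  ],
)

```text
time: 13.48
eef_pos: [0.4671, -0.0364, 0.0632]
tool_rot: [0.073, 0.701, 0.706, 0.073]
wrist_force: [-1.5, -0.4, 0.1]
finger_gap: 0.0524
grasp_force: 43.9
```

Call:
send_rows(
  targets=[
    [1, 0, 0, 0.006, 0, 0, 0],
    [1, 0, 0, 0, 0, 0, 0],
  ],
)

```text
time: 13.72
eef_pos: [0.4674, -0.0365, 0.0616]
tool_rot: [0.073, 0.701, 0.706, 0.072]
wrist_force: [1.0, 0.0, 0.0]
finger_gap: 0.0527
grasp_force: 43.9
```

Call:
send_rows(
  targets=[
    [1, 0, 0, 0.004, 0, 0, 0],
    [1, 0, 0, 0, 0, 0, 0],
  ],
)

```text
time: 13.98
eef_pos: [0.4674, -0.0364, 0.0613]
tool_rot: [0.073, 0.701, 0.706, 0.073]
wrist_force: [-8.2, -2.2, 30.4]
finger_gap: 0.0523
grasp_force: 47.1
```

Call:
send_rows(
  targets=[
    [1, 0, 0, -0.004, 0, 0, 0],
    [-0.5, 0, 0, 0, 0, 0, 0],
    [-0.5, 0, 0, 0, 0, 0, 0],
    [-0.5, 0, 0, -0.04, 0, 0, 0],
    [-0.5, 0, 0, -0.2, 0, 0, 0],
    [-0.5, 0, 0, -0.2, 0, 0, 0],
    [-0.5, 0, 0, -0.2, 0, 0, 0],
    [-0.5, 0, 0, -0.2, 0, 0, 0],
    [-0.5, 0, 0, 0, 0, 0, 0],
  ],
)

```text
time: 15.1
eef_pos: [0.4256, -0.0367, 0.2706]
tool_rot: [0.076, 0.701, 0.706, 0.074]
wrist_force: [0.1, -0.6, -1.2]
finger_gap: 0.0639
grasp_force: 0.0
```

```bash
cat >> h.py <<'E'
def laid(p,X,zmin=.05):
    h=cv2.cvtColor(p,cv2.COLOR_RGB2HSV); print('roof check')
    return
E
python3 - <<'E'
from h import *
s,p0,r=pose(); print(p0)
p,X=cloud('wrist'); np.savez('w4',p=p,X=X); cv2.imwrite('pics/w4.png',p[:,:,::-1])
go([.593,.2758,.15])
E
```

```text
[ 0.42558721 -0.0366674   0.27058546]
 from [ 0.425  -0.0365  0.2687] to [0.593  0.2758 0.15  ] units [1.246 0.567 0.604]
```

View pics/w4.png

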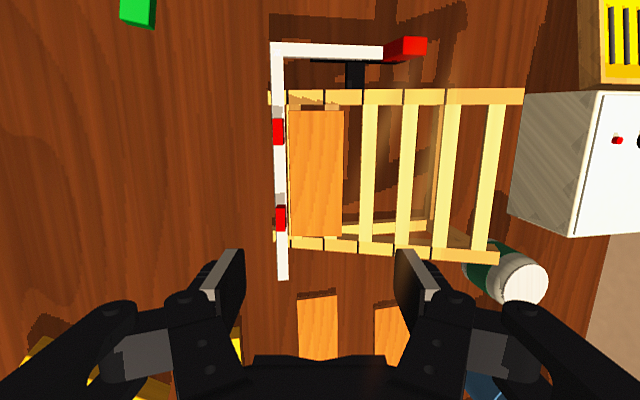

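Strip 1 lies on course 1, roughly (285–343, 105–237) in the picture, with its lower edge at the first mark next to the stubs. I check that with numbers while planning the next move.

```bash
cat >> h.py <<'E'
def chk(p,X,k):
    # top surface of course k: plane band in strip frame
    L=line(k); Y=(X-L)@np.c_[XD,[0,1,0],ZD]
    h=cv2.cvtColor(p,cv2.COLOR_RGB2HSV)
    with np.errstate(invalid='ignore'): m=(np.abs(Y[...,2]-.008)<.005)&(Y[...,0]>-.02)&(Y[...,0]<.075)&(np.abs(Y[...,1])<.1)&(h[...,0]>8)&(h[...,0]<24)&(h[...,1]>100)
    n,l,st,_=cv2.connectedComponentsWithStats(m.astype(np.uint8),connectivity=4); i=1+st[1:,4].argmax(); q=Y[l==i]
    a=np.abs(q[:,1])<.05
    g=lambda lo,hi:np.percentile(q[(q[:,1]>lo)&(q[:,1]<hi),0],[1,99]).round(4)
    print('course',k,'x edges L',g(.02,.05),'R',g(-.05,-.02),'y edges',np.percentile(q[(q[:,0]>.01)&(q[:,0]<.045),1],[.5,99.5]).round(4),'top z',np.median(q[:,2]).round(4))
E
python3 - <<'E'
from h import *
d=np.load('w4.npz'); chk(d['p'],d['X'],1)
E
```

```text
course 1 x edges L [-0.      0.0531] R [0.0009 0.0533] y edges [-0.0639  0.0647] top z 0.007
```

Call:
send_rows(
  targets=[
    [-0.52, 0.2, 0, 0, 0.206, 0, 0],
    [-0.52, 0.2, 0, 0, 0.206, 0, 0],
    [-0.52, 0.212, 0.168, 0.03, 0, 0, 0],
    [-0.52, 0.212, 0.168, 0.03, 0, 0, 0],
    [-0.52, 0.212, 0.168, 0.03, 0, 0, 0],
    [-0.52, 0.212, 0.168, 0.03, 0, 0, 0],
    [-0.52, 0, 0, 0.2, 0, 0, 0.122],
    [-0.52, 0, 0, 0.2, 0, 0, 0],
    [-0.52, 0, 0, 0.2, 0, 0, 0],
    [-0.52, 0, 0, 0.15, 0, 0, 0],
  ],
)

```text
time: 16.4
eef_pos: [0.5747, 0.2585, 0.0474]
tool_rot: [-0.0, 0.726, 0.688, -0.002]
wrist_force: [0.2, 0.3, 0.3]
finger_gap: 0.0647
grasp_force: 0.0
```

Call:
send_rows(
  targets=[
    [-0.52, 0, 0, 0, 0, 0, 0],
  ],
)

```text
time: 16.52
eef_pos: [0.5737, 0.258, 0.0474]
tool_rot: [-0.001, 0.726, 0.688, -0.004]
wrist_force: [0.2, -0.3, -0.5]
finger_gap: 0.0649
grasp_force: 0.0
```

```bash
sed -i 's/\.0468+\.01546/.0459+.01546/' h.py; python3 -c "
from h import *
s,p,r=pose();print(r.as_matrix().round(3)); go([.593,.2758,.0115])"
```

```text
[[ 0.054  0.999 -0.007]
 [ 0.999 -0.054 -0.004]
 [-0.005 -0.007 -1.   ]]
 from [0.5737 0.258  0.0474] to [0.593  0.2758 0.0115] units [0.076 0.074 0.143]
```

Call:
send_rows(
  targets=[
    [-0.52, 0.038, 0.037, 0, 0, 0, 0],
    [-0.52, 0.038, 0.037, 0, 0, 0, 0],
    [-0.52, 0, 0, 0.07, 0, 0, 0],
    [-0.52, 0, 0, 0.05, 0, 0, 0],
    [-0.52, 0, 0, 0.02, 0, 0, 0],
    [-0.52, 0, 0, 0, 0, 0, 0],
  ],
)

```text
time: 17.27
eef_pos: [0.5956, 0.2767, 0.016]
tool_rot: [0.0, 0.726, 0.688, -0.001]
wrist_force: [0.6, -0.0, 0.0]
finger_gap: 0.0646
grasp_force: 0.0
```

```bash
python3 -c "
from h import *
go([.593,.2758,.0112])"
```

```text
from [0.5956 0.2767 0.016 ] to [0.593  0.2758 0.0112] units [-0.004 -0.01   0.019]
```

Call:
send_rows(
  targets=[
    [-0.52, -0.004, -0.01, 0.005, 0, 0, 0],
    [-0.52, 0, 0, 0, 0, 0, 0],
    [-0.52, 0, 0, 0, 0, 0, 0],
  ],
)

```text
time: 17.65
eef_pos: [0.5937, 0.2762, 0.0157]
tool_rot: [0.001, 0.726, 0.688, -0.0]
wrist_force: [0.4, -0.4, 1.0]
finger_gap: 0.0647
grasp_force: 0.0
```

Call:
send_rows(
  targets=[
    [1, 0, 0, 0, 0, 0, 0],
    [1, 0, 0, 0, 0, 0, 0],
    [1, 0, 0, 0, 0, 0, 0],
    [1, 0, 0, 0, 0, 0, 0],
  ],
)

```text
time: 18.15
eef_pos: [0.596, 0.277, 0.0189]
tool_rot: [0.002, 0.726, 0.688, 0.002]
wrist_force: [-4.8, -4.5, 43.4]
finger_gap: -0.0
grasp_force: 21.8
```

Call:
send_rows(
  targets=[
    [1, 0, 0, -0.06, 0, 0, 0],
    [-0.52, 0, 0, -0.06, 0, 0, 0],
    [-0.52, 0, 0, 0, 0, 0, 0],
    [-0.52, 0, 0, 0, 0, 0, 0],
    [-0.52, 0, 0, 0, 0, 0, 0],
  ],
)

```text
time: 18.77
eef_pos: [0.5932, 0.276, 0.0447]
tool_rot: [0.0, 0.726, 0.688, -0.001]
wrist_force: [0.1, -0.4, -0.3]
finger_gap: 0.0649
grasp_force: 0.0
```

Run:
```python
from h import *
s,p0,r=pose();print(p0,r.as_matrix().round(3))
for n in('scene','top'):
    p,X=cloud(n); [print(n,b) for b in blobs(p,X,((8,110,165),(17,200,255)),(-.003,.03)) if abs(b['c'][1])<400 and b['c'][0]<700]
p,X=cloud('wrist')
[print(b) for b in blobs(p,X,((12,110,190),(24,255,255)),(.004,.012),300) ]
```

```text
[0.59324646 0.27601681 0.044749  ] [[ 0.054  0.999 -0.001]
 [ 0.999 -0.054 -0.002]
 [-0.002 -0.001 -1.   ]]
scene {'px': [242.0, 203.0], 'area': 442, 'c': [478.5, -275.3], 'size': [137.0, 68.0], 'ang': -90.0, 'z': 6.9}
scene {'px': [428.0, 215.0], 'area': 135, 'c': [371.6, 359.6], 'size': [67.0, 37.0], 'ang': -3.7, 'z': 6.3}
scene {'px': [221.0, 224.0], 'area': 513, 'c': [589.2, -302.0], 'size': [136.0, 69.0], 'ang': -88.4, 'z': 7.0}
scene {'px': [295.0, 250.0], 'area': 182, 'c': [629.2, -28.6], 'size': [155.0, 36.0], 'ang': 85.4, 'z': 12.7}
scene {'px': [394.0, 262.0], 'area': 554, 'c': [589.6, 273.8], 'size': [133.0, 65.0], 'ang': 87.3, 'z': 6.4}
top {'px': [337.0, 160.0], 'area': 126, 'c': [636.1, -32.0], 'size': [139.0, 19.0], 'ang': -89.3, 'z': 13.1}
top {'px': [403.0, 170.0], 'area': 432, 'c': [593.7, -296.4], 'size': [131.0, 58.0], 'ang': -88.3, 'z': 7.4}
top {'px': [397.0, 198.0], 'area': 450, 'c': [484.9, -270.1], 'size': [132.0, 58.0], 'ang': -87.7, 'z': 7.2}
top {'px': [252.0, 227.0], 'area': 303, 'c': [368.5, 303.1], 'size': [106.0, 56.0], 'ang': 85.8, 'z': 7.9}
{'px': [320.0, 227.0], 'area': 24150, 'c': [593.3, 275.7], 'size': [130.0, 54.0], 'ang': 86.8, 'z': 7.5}
```

Call:
send_rows(
  targets=[
    [-0.52, 0, 0, 0.07, 0, 0, 0],
    [-0.52, 0, 0, 0.05, 0, 0, 0],
    [-0.52, 0, 0, 0.015, 0, 0, 0],
    [-0.52, 0, 0, 0, 0, 0, 0],
    [-0.52, 0, 0, 0, 0, 0, 0],
    [-0.52, 0, 0, 0, 0, 0, 0],
  ],
)

```text
time: 19.68
eef_pos: [0.5939, 0.2762, 0.0121]
tool_rot: [0.001, 0.726, 0.688, -0.0]
wrist_force: [1.1, 0.3, -0.4]
finger_gap: 0.0648
grasp_force: 0.0
```

Call:
send_rows(
  targets=[
    [-0.52, 0, 0, 0.006, 0, 0, 0],
    [-0.52, 0, 0, 0, 0, 0, 0],
    [1, 0, 0, 0, 0, 0, 0],
    [1, 0, 0, 0, 0, 0, 0],
    [1, 0, 0, 0, 0, 0, 0],
    [1, 0, 0, 0, 0, 0, 0],
  ],
)

```text
time: 20.42
eef_pos: [0.5936, 0.2761, 0.0106]
tool_rot: [0.001, 0.726, 0.688, -0.0]
wrist_force: [-2.4, -0.8, 5.7]
finger_gap: 0.0524
grasp_force: 41.1
```

Call:
send_rows(
  targets=[
    [1, 0, 0, -0.1, 0, 0, 0],
    [1, 0, 0, -0.24, 0, 0, 0],
    [1, 0, 0, -0.24, 0, 0, -0.136],
    [1, 0, 0, -0.2, -0.206, 0, 0],
    [1, 0, 0, 0, -0.206, 0, 0],
    [1, 0, 0, 0, 0, 0, 0],
  ],
)

```text
time: 21.18
eef_pos: [0.592, 0.2764, 0.2057]
tool_rot: [0.073, 0.698, 0.709, 0.072]
wrist_force: [-0.7, 0.0, -1.6]
finger_gap: 0.0521
grasp_force: 42.5
```

```bash
python3 -c "
from h import *
held(); go(tgt(2)+.06*ZD)"
```

```text
t 21.175 TCP [0.592  0.2764 0.2057] gap 0.0521 grip 42.5
far end x_tool 0.0645 -> centre -0.0005; y edges -0.0270 0.0271; yaw slopes 0.002 -0.002; top z at 0 0.0031 tilt x -0.000 y 0.000
 from [0.5927 0.2764 0.2052] to [ 0.4896 -0.036   0.1354] units [-1.243 -0.479  0.188]
```

Call:
send_rows(
  targets=[
    [1, -0.17, -0.068, 0.02, 0, 0, 0.017],
    [1, -0.178, -0.068, 0.028, 0, 0, 0],
    [1, -0.178, -0.068, 0.028, 0, 0, 0],
    [1, -0.178, -0.068, 0.028, 0, 0, 0],
    [1, -0.178, -0.068, 0.028, 0, 0, 0],
    [1, -0.178, -0.068, 0.028, 0, 0, 0],
    [1, -0.178, -0.068, 0.028, 0, 0, 0],
    [1, 0, 0, 0, 0, 0, 0],
    [1, 0, 0, 0, 0, 0, 0],
  ],
)

```text
time: 22.35
eef_pos: [0.4894, -0.0341, 0.1343]
tool_rot: [0.072, 0.702, 0.705, 0.073]
wrist_force: [0.2, -0.4, -0.5]
finger_gap: 0.0524
grasp_force: 42.5
```

```bash
python3 -c "
from h import *
s,p,r=pose(); print(r.as_matrix().round(3))
held(); go(tgt(2,.007,-.0005)+.003*ZD)"
```

```text
[[-0.004  0.979  0.203]
 [ 1.     0.004  0.002]
 [ 0.001  0.203 -0.979]]
t 22.35 TCP [ 0.4894 -0.0341  0.1343] gap 0.0524 grip 42.5
far end x_tool 0.0645 -> centre -0.0005; y edges -0.0269 0.0271; yaw slopes 0.002 -0.002; top z at 0 0.0030 tilt x -0.000 y 0.000
 from [ 0.4896 -0.0336  0.1345] to [ 0.5011 -0.0355  0.0806] units [-0.008  0.001  0.221]
```

Call:
send_rows(
  targets=[
    [1, -0.008, 0, 0.07, 0, 0, 0],
    [1, 0, 0, 0.07, 0, 0, 0],
    [1, 0, 0, 0.06, 0, 0, 0],
    [1, 0, 0, 0.022, 0, 0, 0],
    [1, 0, 0, 0, 0, 0, 0],
    [1, 0, 0, 0, 0, 0, 0],
    [1, 0, 0, 0, 0, 0, 0],
  ],
)

```text
time: 23.28
eef_pos: [0.5004, -0.0358, 0.0809]
tool_rot: [0.073, 0.701, 0.705, 0.073]
wrist_force: [0.9, -0.2, -0.4]
finger_gap: 0.0526
grasp_force: 42.5
```

```bash
python3 -c "
from h import *
go(tgt(2,.007,-.0005))"
```

```text
from [ 0.5004 -0.0358  0.0809] to [ 0.5017 -0.0355  0.0776] units [0.001 0.002 0.014]
```

Call:
send_rows(
  targets=[
    [1, 0, 0, 0.008, 0, 0, 0],
    [1, 0, 0, 0, 0, 0, 0],
    [1, 0, 0, 0, 0, 0, 0],
  ],
)

```text
time: 23.65
eef_pos: [0.5006, -0.0357, 0.0785]
tool_rot: [0.072, 0.701, 0.705, 0.073]
wrist_force: [0.5, 0.5, 0.4]
finger_gap: 0.0524
grasp_force: 42.5
```

Call:
send_rows(
  targets=[
    [1, 0, 0, 0.006, 0, 0, 0],
    [1, 0, 0, 0, 0, 0, 0],
  ],
)

```text
time: 23.9
eef_pos: [0.5009, -0.0357, 0.0773]
tool_rot: [0.073, 0.701, 0.705, 0.073]
wrist_force: [-3.9, -0.9, 12.3]
finger_gap: 0.0526
grasp_force: 43.8
```

Call:
send_rows(
  targets=[
    [1, 0, 0, -0.003, 0, 0, 0],
    [-0.5, 0, 0, 0, 0, 0, 0],
    [-0.5, 0, 0, 0, 0, 0, 0],
    [-0.5, 0, 0, -0.04, 0, 0, 0],
    [-0.5, 0, 0, -0.2, 0, 0, 0],
    [-0.5, 0, 0, -0.2, 0, 0, 0],
    [-0.5, 0, 0, -0.2, 0, 0, 0],
    [-0.5, 0, 0, -0.2, 0, 0, 0],
    [-0.5, 0, 0, 0, 0, 0, 0],
  ],
)

```text
time: 25.02
eef_pos: [0.4588, -0.0364, 0.2876]
tool_rot: [0.075, 0.701, 0.705, 0.075]
wrist_force: [0.6, 0.2, -0.3]
finger_gap: 0.0639
grasp_force: 0.0
```

Run:
```python
from h import *
p,X=cloud('wrist'); chk(p,X,1); chk(p,X,2); np.savez('w5',p=p,X=X)
go([.3693,.3139,.15])
```

```text
course 1 x edges L [0.0003 0.0346] R [0.0006 0.0353] y edges [-0.0636  0.0649] top z 0.0079
course 2 x edges L [-0.0009  0.0519] R [-0.0002  0.0522] y edges [-0.064   0.0643] top z 0.0078
 from [ 0.4582 -0.0362  0.2855] to [0.3693 0.3139 0.15  ] units [ 1.403 -0.453  0.457]
```

Call:
send_rows(
  targets=[
    [-0.52, 0.2, 0, 0, 0.206, 0, 0],
    [-0.52, 0.2, 0, 0, 0.206, 0, 0],
    [-0.52, 0.2, -0.07, 0.03, 0, 0, 0],
    [-0.52, 0.2, -0.07, 0.03, 0, 0, 0],
    [-0.52, 0.2, -0.07, 0.03, 0, 0, 0],
    [-0.52, 0.2, -0.07, 0.03, 0, 0, 0],
    [-0.52, 0.2, -0.07, 0.03, 0, 0, 0],
    [-0.52, 0, 0, 0.1, 0, 0, 0.227],
    [-0.52, 0, 0, 0.1, 0, 0, 0],
    [-0.52, 0, 0, 0, 0, 0, 0],
  ],
)

```text
time: 26.32
eef_pos: [0.3668, 0.3125, 0.1938]
tool_rot: [-0.0, 0.744, 0.668, -0.002]
wrist_force: [0.1, 0.5, 0.6]
finger_gap: 0.0649
grasp_force: 0.0
```

Run:
```python
from h import *
p,X=cloud('wrist'); s,p0,r=pose(); print(r.as_matrix().round(3))
[print(b) for b in blobs(p,X,((12,110,190),(24,255,255)),(.004,.012),300) ]
go([.3693,.3139,.04])
```

```text
[[ 0.108  0.994 -0.002]
 [ 0.994 -0.108 -0.002]
 [-0.002 -0.002 -1.   ]]
{'px': [323.0, 173.0], 'area': 7015, 'c': [369.6, 313.9], 'size': [129.0, 54.0], 'ang': 84.1, 'z': 7.5}
 from [0.3676 0.3129 0.1951] to [0.3693 0.3139 0.04  ] units [0.006 0.008 0.62 ]
```

Call:
send_rows(
  targets=[
    [-0.52, 0.006, 0.007, 0.2, 0, 0, 0],
    [-0.52, 0, 0, 0.2, 0, 0, 0],
    [-0.52, 0, 0, 0.2, 0, 0, 0],
    [-0.52, 0, 0, 0.1, 0, 0, 0],
    [-0.52, 0, 0, 0.036, 0, 0, 0],
    [-0.52, 0, 0, 0, 0, 0, 0],
    [-0.52, 0, 0, 0, 0, 0, 0],
    [-0.52, 0, 0, 0, 0, 0, 0],
  ],
)

```text
time: 27.38
eef_pos: [0.3708, 0.3153, 0.013]
tool_rot: [-0.0, 0.744, 0.668, 0.001]
wrist_force: [0.2, 0.6, -0.7]
finger_gap: 0.0649
grasp_force: 0.0
```

Call:
send_rows(
  targets=[
    [-0.52, -0.004, -0.004, 0.01, 0, 0, 0],
    [-0.52, 0, 0, 0, 0, 0, 0],
    [1, 0, 0, 0, 0, 0, 0],
    [1, 0, 0, 0, 0, 0, 0],
    [1, 0, 0, 0, 0, 0, 0],
    [1, 0, 0, 0, 0, 0, 0],
  ],
)

```text
time: 28.12
eef_pos: [0.3691, 0.314, 0.0097]
tool_rot: [-0.0, 0.744, 0.668, 0.0]
wrist_force: [-1.9, -1.0, 10.1]
finger_gap: 0.0528
grasp_force: 39.9
```

Call:
send_rows(
  targets=[
    [1, 0, 0, -0.1, 0, 0, 0],
    [1, 0, 0, -0.24, 0, 0, 0],
    [1, 0, 0, -0.24, 0, 0, -0.24],
    [1, 0, 0, -0.2, -0.206, 0, 0],
    [1, 0, 0, 0, -0.206, 0, 0],
    [1, 0, 0, 0, 0, 0, 0],
    [1, 0, 0, 0, 0, 0, 0],
  ],
)

```text
time: 29.0
eef_pos: [0.369, 0.314, 0.2041]
tool_rot: [0.072, 0.699, 0.708, 0.072]
wrist_force: [0.4, 0.2, 0.5]
finger_gap: 0.0522
grasp_force: 43.1
```

```bash
python3 -c "
from h import *
s,p,r=pose(); print(r.as_matrix().round(3))
held(); go(tgt(3,.007)+.06*ZD)"
```

```text
[[-0.012  0.979  0.202]
 [ 1.     0.012  0.002]
 [-0.     0.202 -0.979]]
t 29.0 TCP [0.369  0.314  0.2041] gap 0.0522 grip 43.1
far end x_tool 0.0649 -> centre -0.0001; y edges -0.0270 0.0270; yaw slopes -0.001 0.009; top z at 0 0.0023 tilt x 0.001 y -0.001
 from [0.3693 0.314  0.2039] to [ 0.5241 -0.036   0.1518] units [-1.407  0.548  0.327]
```

Call:
send_rows(
  targets=[
    [1, -0.17, 0.068, 0.03, 0, 0, 0.016],
    [1, -0.177, 0.068, 0.042, 0, 0, 0],
    [1, -0.177, 0.068, 0.042, 0, 0, 0],
    [1, -0.177, 0.068, 0.042, 0, 0, 0],
    [1, -0.177, 0.068, 0.042, 0, 0, 0],
    [1, -0.177, 0.068, 0.042, 0, 0, 0],
    [1, -0.177, 0.068, 0.042, 0, 0, 0],
    [1, -0.177, 0.068, 0.042, 0, 0, 0],
    [1, 0, 0, 0, 0, 0, 0],
    [1, 0, 0, 0, 0, 0, 0],
  ],
)

```text
time: 30.3
eef_pos: [0.5204, -0.0379, 0.1515]
tool_rot: [0.071, 0.703, 0.704, 0.073]
wrist_force: [0.0, 0.5, -0.1]
finger_gap: 0.052
grasp_force: 43.1
```

```bash
python3 -c "
from h import *
s,p,r=pose(); print(r.as_matrix().round(3))
held(); go(tgt(3,.0063)+.003*ZD)"
```

```text
[[-0.003  0.979  0.203]
 [ 1.     0.002  0.003]
 [ 0.003  0.203 -0.979]]
t 30.3 TCP [ 0.5204 -0.0379  0.1515] gap 0.052 grip 43.1
far end x_tool 0.0649 -> centre -0.0001; y edges -0.0271 0.0270; yaw slopes -0.003 -0.002; top z at 0 0.0023 tilt x 0.001 y -0.002
 from [ 0.5202 -0.0373  0.1518] to [ 0.5359 -0.036   0.0954] units [0.004 0.016 0.234]
```

Call:
send_rows(
  targets=[
    [1, 0.004, 0.01, 0.07, 0, 0, 0],
    [1, 0, 0.006, 0.07, 0, 0, 0],
    [1, 0, 0, 0.06, 0, 0, 0],
    [1, 0, 0, 0.03, 0, 0, 0],
    [1, 0, 0, 0, 0, 0, 0],
    [1, 0, 0, 0, 0, 0, 0],
    [1, 0, 0, 0, 0, 0, 0],
  ],
)

```text
time: 31.22
eef_pos: [0.5365, -0.0363, 0.0974]
tool_rot: [0.072, 0.702, 0.705, 0.074]
wrist_force: [-0.2, 0.3, 0.1]
finger_gap: 0.052
grasp_force: 43.1
```

```bash
python3 -c "
from h import *
go(tgt(3,.0063))"
```

```text
from [ 0.5365 -0.0363  0.0974] to [ 0.5365 -0.036   0.0924] units [ 0.001 -0.004  0.019]
```

Call:
send_rows(
  targets=[
    [1, 0, 0, 0.008, 0, 0, 0],
    [1, 0, 0, 0, 0, 0, 0],
    [1, 0, 0, 0, 0, 0, 0],
  ],
)

```text
time: 31.6
eef_pos: [0.5367, -0.0363, 0.095]
tool_rot: [0.072, 0.702, 0.705, 0.074]
wrist_force: [-0.4, 0.4, 0.2]
finger_gap: 0.0522
grasp_force: 43.1
```

Call:
send_rows(
  targets=[
    [1, 0, 0, 0.006, 0, 0, 0],
    [1, 0, 0, 0, 0, 0, 0],
  ],
)

```text
time: 31.85
eef_pos: [0.537, -0.0363, 0.0933]
tool_rot: [0.072, 0.702, 0.705, 0.073]
wrist_force: [0.3, -0.0, -0.7]
finger_gap: 0.0524
grasp_force: 43.1
```

Call:
send_rows(
  targets=[
    [1, 0, -0.002, 0.006, 0, 0, 0],
    [1, 0, 0, 0, 0, 0, 0],
  ],
)

```text
time: 32.1
eef_pos: [0.5371, -0.0363, 0.0923]
tool_rot: [0.072, 0.702, 0.705, 0.074]
wrist_force: [-2.3, 0.7, 10.3]
finger_gap: 0.0523
grasp_force: 44.3
```

Call:
send_rows(
  targets=[
    [1, 0, 0, 0.003, 0, 0, 0],
    [1, 0, 0, 0, 0, 0, 0],
  ],
)

```text
time: 32.35
eef_pos: [0.5371, -0.0362, 0.0921]
tool_rot: [0.072, 0.702, 0.705, 0.074]
wrist_force: [-9.3, -0.8, 27.6]
finger_gap: 0.0529
grasp_force: 46.2
```

Call:
send_rows(
  targets=[
    [1, 0, 0, -0.005, 0, 0, 0],
    [-0.5, 0, 0, 0, 0, 0, 0],
    [-0.5, 0, 0, 0, 0, 0, 0],
    [-0.5, 0, 0, -0.04, 0, 0, 0],
    [-0.5, 0, 0, -0.2, 0, 0, 0],
    [-0.5, 0, 0, -0.2, 0, 0, 0],
    [-0.5, 0, 0, -0.2, 0, 0, 0],
    [-0.5, 0, 0, -0.2, 0, 0, 0],
    [-0.5, 0, 0, 0, 0, 0, 0],
  ],
)

```text
time: 33.48
eef_pos: [0.4948, -0.0371, 0.3023]
tool_rot: [0.075, 0.702, 0.704, 0.075]
wrist_force: [0.3, -1.2, -0.8]
finger_gap: 0.064
grasp_force: 0.0
```

Run:
```python
from h import *
p,X=cloud('wrist'); chk(p,X,2); chk(p,X,3); np.savez('w6',p=p,X=X)
go([.480,-.273,.19])
```

```text
course 2 x edges L [-0.0007  0.0359] R [-0.0004  0.0365] y edges [-0.0636  0.0646] top z 0.0078
course 3 x edges L [0.0004 0.0534] R [0.001  0.0534] y edges [-0.0641  0.0648] top z 0.0078
 from [ 0.4942 -0.037   0.3002] to [ 0.48  -0.273  0.19 ] units [-0.944 -0.151  0.417]
```

Call:
send_rows(
  targets=[
    [-0.52, -0.15, 0, 0, 0.206, 0, 0],
    [-0.52, -0.2, 0, 0, 0.206, 0, 0],
    [-0.52, -0.2, -0.02, 0.05, 0, 0, 0],
    [-0.52, -0.2, -0.02, 0.13, 0, 0, 0],
    [-0.52, -0.2, -0.01, 0.13, 0, 0, 0],
    [-0.52, 0, 0, 0.13, 0, 0, -0.077],
    [-0.52, 0, 0, 0, 0, 0, 0],
    [-0.52, 0, 0, 0, 0, 0, 0],
  ],
)

```text
time: 34.52
eef_pos: [0.4824, -0.2738, 0.1879]
tool_rot: [-0.001, 0.692, 0.722, 0.001]
wrist_force: [1.0, 0.0, 0.7]
finger_gap: 0.0644
grasp_force: 0.0
```

Run:
```python
from h import *
s,p0,r=pose(); p,X=cloud('wrist'); print(r.as_matrix().round(3))
B=blobs(p,X,((12,110,190),(24,255,255)),(.004,.012),300); [print(b) for b in B]
for b in B: go([b['c'][0]/1e3,b['c'][1]/1e3,.0105])
```

```text
[[-0.042  0.999 -0.   ]
 [ 0.999  0.042  0.002]
 [ 0.002 -0.    -1.   ]]
{'px': [469.0, 5.0], 'area': 401, 'c': [597.1, -120.7], 'size': [108.0, 1.0], 'ang': 0.1, 'z': 8.2}
{'px': [319.0, 176.0], 'area': 8050, 'c': [482.2, -270.8], 'size': [130.0, 54.0], 'ang': -88.8, 'z': 7.5}
{'px': [436.0, 202.0], 'area': 6685, 'c': [591.0, -296.7], 'size': [129.0, 54.0], 'ang': -87.2, 'z': 7.4}
 from [ 0.4829 -0.2739  0.1885] to [ 0.5971 -0.1207  0.0105] units [0.592 0.482 0.713]
 from [ 0.4829 -0.2739  0.1885] to [ 0.4822 -0.2708  0.0105] units [ 0.011 -0.003  0.712]
 from [ 0.4829 -0.2739  0.1885] to [ 0.591  -0.2967  0.0105] units [-0.111  0.428  0.712]
```

Call:
send_rows(
  targets=[
    [-0.52, 0.011, -0.003, 0.2, 0, 0, 0.042],
    [-0.52, 0, 0, 0.2, 0, 0, 0],
    [-0.52, 0, 0, 0.2, 0, 0, 0],
    [-0.52, 0, 0, 0.08, 0, 0, 0],
    [-0.52, 0, 0, 0.034, 0, 0, 0],
    [-0.52, 0, 0, 0, 0, 0, 0],
    [-0.52, 0, 0, 0, 0, 0, 0],
    [-0.52, 0, 0, 0, 0, 0, 0],
  ],
)

```text
time: 35.58
eef_pos: [0.482, -0.2714, 0.01]
tool_rot: [0.0, 0.699, 0.715, 0.001]
wrist_force: [0.1, 0.3, 0.7]
finger_gap: 0.065
grasp_force: 0.0
```

Call:
send_rows(
  targets=[
    [1, 0, 0, 0, 0, 0, 0],
    [1, 0, 0, 0, 0, 0, 0],
    [1, 0, 0, 0, 0, 0, 0],
    [1, 0, 0, 0, 0, 0, 0],
  ],
)

```text
time: 36.08
eef_pos: [0.4818, -0.2713, 0.0099]
tool_rot: [-0.0, 0.699, 0.715, 0.001]
wrist_force: [-2.5, 1.6, 15.4]
finger_gap: 0.0527
grasp_force: 39.3
```

Call:
send_rows(
  targets=[
    [1, 0, 0, -0.1, 0, 0, 0],
    [1, 0, 0, -0.24, 0, 0, 0],
    [1, 0, 0, -0.24, 0, 0, 0.03],
    [1, 0, 0, -0.2, -0.206, 0, 0],
    [1, 0, 0, 0, -0.206, 0, 0],
    [1, 0, 0, 0, 0, 0, 0],
    [1, 0, 0, 0, 0, 0, 0],
  ],
)

```text
time: 36.95
eef_pos: [0.4813, -0.2716, 0.2038]
tool_rot: [0.071, 0.701, 0.706, 0.073]
wrist_force: [0.0, 0.3, -0.4]
finger_gap: 0.0524
grasp_force: 43.3
```

```bash
python3 -c "
from h import *
s,p,r=pose(); print(r.as_matrix().round(3))
held(); go(tgt(4,.0065)+.06*ZD)"
```

```text
[[-0.006  0.979  0.202]
 [ 1.     0.006  0.004]
 [ 0.002  0.202 -0.979]]
t 36.95 TCP [ 0.4813 -0.2716  0.2038] gap 0.0524 grip 43.3
far end x_tool 0.0652 -> centre 0.0002; y edges -0.0272 0.0268; yaw slopes -0.005 -0.004; top z at 0 0.0025 tilt x 0.002 y 0.001
 from [ 0.4816 -0.2715  0.2036] to [ 0.5589 -0.036   0.1668] units [0.94  0.279 0.21 ]
```

Call:
send_rows(
  targets=[
    [1, 0.18, 0.056, 0.01, 0, 0, 0],
    [1, 0.19, 0.056, 0.02, 0, 0, 0],
    [1, 0.19, 0.056, 0.04, 0, 0, 0],
    [1, 0.19, 0.056, 0.06, 0, 0, 0],
    [1, 0.19, 0.056, 0.08, 0, 0, 0],
    [1, 0, 0, 0, 0, 0, 0],
    [1, 0, 0, 0, 0, 0, 0],
    [1, 0, 0, 0, 0, 0, 0],
  ],
)

```text
time: 38.0
eef_pos: [0.5592, -0.0367, 0.1674]
tool_rot: [0.072, 0.701, 0.705, 0.073]
wrist_force: [0.3, 0.4, -0.5]
finger_gap: 0.0525
grasp_force: 43.3
```

```bash
python3 -c "
from h import *
s,p,r=pose(); print(r.as_matrix().round(3))
held(); go(tgt(4,.0065)+.002*ZD)"
```

```text
[[-0.006  0.979  0.204]
 [ 1.     0.005  0.003]
 [ 0.002  0.204 -0.979]]
t 38.0 TCP [ 0.5592 -0.0367  0.1674] gap 0.0525 grip 43.3
far end x_tool 0.0652 -> centre 0.0002; y edges -0.0272 0.0267; yaw slopes -0.002 -0.006; top z at 0 0.0025 tilt x 0.002 y 0.001
 from [ 0.5591 -0.0369  0.1675] to [ 0.5708 -0.036   0.11  ] units [ 0.003 -0.001  0.235]
```

Call:
send_rows(
  targets=[
    [1, 0.003, 0, 0.07, 0, 0, 0],
    [1, 0, 0, 0.07, 0, 0, 0],
    [1, 0, 0, 0.06, 0, 0, 0],
    [1, 0, 0, 0.035, 0, 0, 0],
    [1, 0, 0, 0, 0, 0, 0],
    [1, 0, 0, 0, 0, 0, 0],
    [1, 0, 0, 0, 0, 0, 0],
  ],
)

```text
time: 38.92
eef_pos: [0.5713, -0.0349, 0.1104]
tool_rot: [0.072, 0.701, 0.706, 0.074]
wrist_force: [-0.7, -0.5, -1.0]
finger_gap: 0.0522
grasp_force: 43.3
```

```bash
python3 -c "
from h import *
go(tgt(4,.0065))"
```

```text
from [ 0.5713 -0.0349  0.1104] to [ 0.5712 -0.036   0.1081] units [-0.004 -0.002  0.009]
```

Call:
send_rows(
  targets=[
    [1, 0, 0, 0.006, 0, 0, 0],
    [1, 0, 0, 0, 0, 0, 0],
  ],
)

```text
time: 39.17
eef_pos: [0.5714, -0.0349, 0.1084]
tool_rot: [0.072, 0.701, 0.706, 0.074]
wrist_force: [-0.2, 0.6, -0.7]
finger_gap: 0.0524
grasp_force: 43.3
```

Call:
send_rows(
  targets=[
    [1, 0, 0, 0.005, 0, 0, 0],
    [1, 0, 0, 0, 0, 0, 0],
  ],
)

```text
time: 39.42
eef_pos: [0.5716, -0.0349, 0.1079]
tool_rot: [0.072, 0.701, 0.706, 0.074]
wrist_force: [-7.0, -0.6, 18.1]
finger_gap: 0.0524
grasp_force: 45.4
```

Call:
send_rows(
  targets=[
    [1, 0, 0, -0.004, 0, 0, 0],
    [-0.5, 0, 0, 0, 0, 0, 0],
    [-0.5, 0, 0, 0, 0, 0, 0],
    [-0.5, 0, 0, -0.04, 0, 0, 0],
    [-0.5, 0, 0, -0.2, 0, 0, 0],
    [-0.5, 0, 0, -0.2, 0, 0, 0],
    [-0.5, 0, 0, -0.2, 0, 0, 0],
    [-0.5, 0, 0, -0.2, 0, 0, 0],
    [-0.5, 0, 0, 0, 0, 0, 0],
  ],
)

```text
time: 40.55
eef_pos: [0.5296, -0.0359, 0.3183]
tool_rot: [0.075, 0.701, 0.705, 0.076]
wrist_force: [0.3, -0.1, -0.4]
finger_gap: 0.0639
grasp_force: 0.0
```

Run:
```python
from h import *
p,X=cloud('wrist'); chk(p,X,3); chk(p,X,4); np.savez('w7',p=p,X=X)
go([.591,-.2967,.19])
```

```text
course 3 x edges L [0.0005 0.0358] R [0.0009 0.0368] y edges [-0.0635  0.0643] top z 0.0078
course 4 x edges L [0.0003 0.053 ] R [0.0012 0.0536] y edges [-0.0617  0.0662] top z 0.0078
 from [ 0.5289 -0.0357  0.3161] to [ 0.591  -0.2967  0.19  ] units [-1.046  0.131  0.542]
```

Call:
send_rows(
  targets=[
    [-0.52, -0.15, 0, 0, 0.206, 0, 0],
    [-0.52, -0.2, 0, 0, 0.206, 0, 0],
    [-0.52, -0.23, 0.09, 0.05, 0, 0, 0],
    [-0.52, -0.23, 0.09, 0.15, 0, 0, 0],
    [-0.52, -0.23, 0.06, 0.15, 0, 0, 0],
    [-0.52, 0, 0, 0.15, 0, 0, -0.085],
    [-0.52, 0, 0, 0, 0, 0, 0],
    [-0.52, 0, 0, 0, 0, 0, 0],
  ],
)

```text
time: 41.6
eef_pos: [0.5855, -0.28, 0.1982]
tool_rot: [-0.001, 0.69, 0.724, 0.001]
wrist_force: [0.9, -0.3, -0.1]
finger_gap: 0.0644
grasp_force: 0.0
```

Run:
```python
from h import *
s,p0,r=pose(); p,X=cloud('wrist'); print(r.as_matrix().round(3))
B=blobs(p,X,((12,110,190),(24,255,255)),(.004,.012),1000); [print(b) for b in B]
for b in B: go([b['c'][0]/1e3,b['c'][1]/1e3,.0105])
```

```text
[[-0.049  0.999 -0.   ]
 [ 0.999  0.049  0.002]
 [ 0.002  0.    -1.   ]]
{'px': [324.0, 195.0], 'area': 7223, 'c': [590.9, -297.4], 'size': [129.0, 54.0], 'ang': -87.4, 'z': 7.4}
 from [ 0.5859 -0.2801  0.199 ] to [ 0.5909 -0.2974  0.0105] units [-0.071  0.016  0.754]
```

Call:
send_rows(
  targets=[
    [-0.52, -0.036, 0.008, 0.15, 0, 0, 0.006],
    [-0.52, -0.035, 0.008, 0.2, 0, 0, 0],
    [-0.52, 0, 0, 0.2, 0, 0, 0],
    [-0.52, 0, 0, 0.15, 0, 0, 0],
    [-0.52, 0, 0, 0.052, 0, 0, 0],
    [-0.52, 0, 0, 0, 0, 0, 0],
    [-0.52, 0, 0, 0, 0, 0, 0],
    [-0.52, 0, 0, 0, 0, 0, 0],
  ],
)

```text
time: 42.65
eef_pos: [0.5911, -0.2981, 0.0112]
tool_rot: [0.0, 0.691, 0.723, 0.001]
wrist_force: [-0.2, 0.1, 0.3]
finger_gap: 0.065
grasp_force: 0.0
```

Call:
send_rows(
  targets=[
    [-0.52, 0.003, 0, 0.003, 0, 0, 0],
    [1, 0, 0, 0, 0, 0, 0],
    [1, 0, 0, 0, 0, 0, 0],
    [1, 0, 0, 0, 0, 0, 0],
    [1, 0, 0, 0, 0, 0, 0],
  ],
)

```text
time: 43.28
eef_pos: [0.5902, -0.2969, 0.0094]
tool_rot: [-0.001, 0.691, 0.723, 0.001]
wrist_force: [-0.9, 1.0, 10.4]
finger_gap: 0.0527
grasp_force: 40.6
```

Call:
send_rows(
  targets=[
    [1, 0, 0, -0.1, 0, 0, 0],
    [1, 0, 0, -0.24, 0, 0, 0],
    [1, 0, 0, -0.24, 0, 0, 0.08],
    [1, 0, 0, -0.24, -0.206, 0, 0],
    [1, 0, 0, -0.05, -0.206, 0, 0],
    [1, 0, 0, 0, 0, 0, 0],
    [1, 0, 0, 0, 0, 0, 0],
  ],
)

```text
time: 44.15
eef_pos: [0.5885, -0.2973, 0.2254]
tool_rot: [0.071, 0.701, 0.705, 0.073]
wrist_force: [0.7, -0.3, -1.2]
finger_gap: 0.0522
grasp_force: 43.0
```

```bash
python3 -c "
from h import *
s,p,r=pose(); print(r.as_matrix().round(3))
held(); go(tgt(5,.0067)+.06*ZD)"
```

```text
[[-0.006  0.979  0.202]
 [ 1.     0.005  0.004]
 [ 0.003  0.202 -0.979]]
t 44.15 TCP [ 0.5885 -0.2973  0.2254] gap 0.0522 grip 43.0
far end x_tool 0.0642 -> centre -0.0008; y edges -0.0272 0.0269; yaw slopes 0.001 0.007; top z at 0 0.0020 tilt x 0.002 y 0.001
 from [ 0.5888 -0.2971  0.2251] to [ 0.5936 -0.036   0.1825] units [ 1.044 -0.01   0.175]
```

Call:
send_rows(
  targets=[
    [1, 0.17, 0, 0.01, 0, 0, 0],
    [1, 0.175, 0, 0.02, 0, 0, 0],
    [1, 0.175, -0.002, 0.02, 0, 0, 0],
    [1, 0.175, -0.002, 0.03, 0, 0, 0],
    [1, 0.175, -0.003, 0.045, 0, 0, 0],
    [1, 0.174, -0.003, 0.05, 0, 0, 0],
    [1, 0, 0, 0, 0, 0, 0],
    [1, 0, 0, 0, 0, 0, 0],
    [1, 0, 0, 0, 0, 0, 0],
  ],
)

```text
time: 45.32
eef_pos: [0.594, -0.0369, 0.1832]
tool_rot: [0.072, 0.702, 0.705, 0.073]
wrist_force: [-1.1, 0.7, 0.0]
finger_gap: 0.052
grasp_force: 42.9
```

```bash
python3 -c "
from h import *
s,p,r=pose(); print(r.as_matrix().round(3))
held(); go(tgt(5,.006,-.0008)+.002*ZD)"
```

```text
[[-0.006  0.979  0.204]
 [ 1.     0.005  0.003]
 [ 0.002  0.204 -0.979]]
t 45.325 TCP [ 0.594  -0.0369  0.1832] gap 0.052 grip 42.9
far end x_tool 0.0641 -> centre -0.0009; y edges -0.0271 0.0270; yaw slopes -0.003 0.003; top z at 0 0.0020 tilt x 0.002 y 0.001
 from [ 0.5939 -0.0371  0.1833] to [ 0.6056 -0.0352  0.125 ] units [ 0.007 -0.002  0.238]
```

Call:
send_rows(
  targets=[
    [1, 0.005, 0, 0.07, 0, 0, 0],
    [1, 0, 0, 0.07, 0, 0, 0],
    [1, 0, 0, 0.06, 0, 0, 0],
    [1, 0, 0, 0.036, 0, 0, 0],
    [1, 0, 0, 0, 0, 0, 0],
    [1, 0, 0, 0, 0, 0, 0],
    [1, 0, 0, 0, 0, 0, 0],
  ],
)

```text
time: 46.25
eef_pos: [0.606, -0.0348, 0.1262]
tool_rot: [0.072, 0.701, 0.705, 0.074]
wrist_force: [-0.1, -0.3, 0.2]
finger_gap: 0.0526
grasp_force: 43.0
```

Call:
send_rows(
  targets=[
    [1, 0, 0, 0.005, 0, 0, 0],
    [1, 0, 0, 0, 0, 0, 0],
  ],
)

```text
time: 46.5
eef_pos: [0.6061, -0.0348, 0.1245]
tool_rot: [0.072, 0.701, 0.705, 0.074]
wrist_force: [-0.0, -0.3, -0.9]
finger_gap: 0.0522
grasp_force: 43.0
```

Call:
send_rows(
  targets=[
    [1, 0, 0, 0.005, 0, 0, 0],
    [1, 0, 0, 0, 0, 0, 0],
  ],
)

```text
time: 46.75
eef_pos: [0.6062, -0.0347, 0.1231]
tool_rot: [0.072, 0.701, 0.705, 0.074]
wrist_force: [-0.1, -0.6, -1.6]
finger_gap: 0.0525
grasp_force: 43.0
```

Call:
send_rows(
  targets=[
    [1, 0, 0, 0.004, 0, 0, 0],
    [1, 0, 0, 0, 0, 0, 0],
  ],
)

```text
time: 47.0
eef_pos: [0.6064, -0.0347, 0.1228]
tool_rot: [0.072, 0.701, 0.705, 0.074]
wrist_force: [-6.9, 0.1, 15.5]
finger_gap: 0.0522
grasp_force: 44.6
```

Call:
send_rows(
  targets=[
    [1, 0, 0, 0.003, 0, 0, 0],
    [1, 0, 0, 0, 0, 0, 0],
  ],
)

```text
time: 47.25
eef_pos: [0.6064, -0.0347, 0.1227]
tool_rot: [0.072, 0.701, 0.705, 0.074]
wrist_force: [-12.4, 0.1, 28.4]
finger_gap: 0.0525
grasp_force: 46.1
```

Call:
send_rows(
  targets=[
    [1, 0, 0, -0.004, 0, 0, 0],
    [-0.5, 0, 0, 0, 0, 0, 0],
    [-0.5, 0, 0, 0, 0, 0, 0],
    [-0.5, 0, 0, -0.04, 0, 0, 0],
    [-0.5, 0, 0, -0.2, 0, 0, 0],
    [-0.5, 0, 0, -0.2, 0, 0, 0],
    [-0.5, 0, 0, -0.2, 0, 0, 0],
    [-0.5, 0, 0, -0.2, 0, 0, 0],
    [-0.5, 0, 0, 0, 0, 0, 0],
  ],
)

```text
time: 48.38
eef_pos: [0.5646, -0.0356, 0.3327]
tool_rot: [0.075, 0.701, 0.705, 0.076]
wrist_force: [0.9, 0.2, -0.0]
finger_gap: 0.0641
grasp_force: 0.0
```

Run:
```python
from h import *
p,X=cloud('wrist'); chk(p,X,3);chk(p,X,4); chk(p,X,5); np.savez('w8',p=p,X=X); cv2.imwrite('pics/w8.png',p[:,:,::-1])
p,X=cloud('scene')
[print(b) for b in blobs(p,X,((17,100,80),(30,255,255)),(.004,.06),40,(.25,1)) if -.6e3<b['c'][1]<-150 and b['c'][0]<500]
go([.372,-.296,.2])
```

```text
course 3 x edges L [0.0005 0.0353] R [0.0008 0.036 ] y edges [-0.0637  0.064 ] top z 0.0078
course 4 x edges L [0.0002 0.0361] R [0.0011 0.0369] y edges [-0.0618  0.0662] top z 0.0078
course 5 x edges L [0.0005 0.0532] R [0.0013 0.0537] y edges [-0.0633  0.0655] top z 0.0078
{'px': [254.0, 160.0], 'area': 150, 'c': [262.5, -313.0], 'size': [55.0, 41.0], 'ang': -36.8, 'z': 30.9}
{'px': [242.0, 176.0], 'area': 243, 'c': [356.2, -325.0], 'size': [114.0, 35.0], 'ang': -89.9, 'z': 21.7}
 from [ 0.5633 -0.0354  0.3286] to [ 0.372 -0.296  0.2  ] units [-1.039 -0.861  0.343]
```

View pics/w8.png

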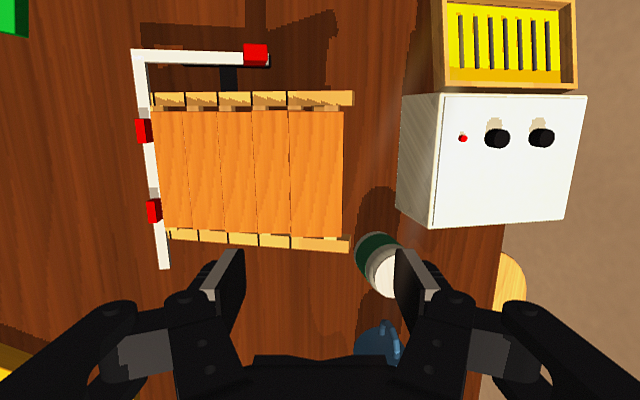

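All five courses are laid in order at (155–345, 105–240), matching the marks. The bar has been knocked to about (0.356, -0.325), so I go there.

Call:
send_rows(
  targets=[
    [-0.3, -0.15, 0, 0, 0.206, 0, 0],
    [-0.3, -0.2, 0, 0, 0.206, 0, 0],
    [-0.3, -0.162, -0.165, 0.04, 0, 0, 0],
    [-0.3, -0.162, -0.165, 0.04, 0, 0, 0],
    [-0.3, -0.162, -0.165, 0.04, 0, 0, 0],
    [-0.3, -0.162, -0.165, 0.04, 0, 0, 0],
    [-0.3, -0.162, -0.165, 0.04, 0, 0, 0],
    [-0.3, 0, 0, 0.2, 0, 0, 0],
    [-0.3, 0, 0, 0.1, 0, 0, 0],
    [-0.3, 0, 0, 0, 0, 0, 0],
  ],
)

```text
time: 49.72
eef_pos: [0.3575, -0.3252, 0.2]
tool_rot: [-0.004, 0.705, 0.709, 0.001]
wrist_force: [-0.0, -0.6, 0.6]
finger_gap: 0.0556
grasp_force: 0.0
```

Run:
```python
from h import *
s,p0,r=pose(); p,X=cloud('wrist'); print(r.as_matrix().round(3),s['finger_gap'])
B=blobs(p,X,((17,100,120),(32,255,255)),(.02,.03),300,(.2,1)); [print(b) for b in B]
cv2.imwrite('pics/w9.png',p[:,:,::-1])
for b in B: go([b['c'][0]/1e3,b['c'][1]/1e3,.015])
```

```text
[[-0.006  1.    -0.004]
 [ 1.     0.006  0.006]
 [ 0.006 -0.004 -1.   ]] 0.05558937542603757
{'px': [191.0, 134.0], 'area': 411, 'c': [245.7, -280.4], 'size': [114.0, 3.0], 'ang': -37.7, 'z': 24.9}
{'px': [318.0, 181.0], 'area': 3222, 'c': [356.0, -323.0], 'size': [109.0, 25.0], 'ang': -88.7, 'z': 24.4}
 from [ 0.3584 -0.3258  0.2014] to [ 0.2457 -0.2804  0.015 ] units [ 0.181 -0.448  0.747]
 from [ 0.3584 -0.3258  0.2014] to [ 0.356 -0.323  0.015] units [ 0.008 -0.008  0.746]
```

View pics/w9.png

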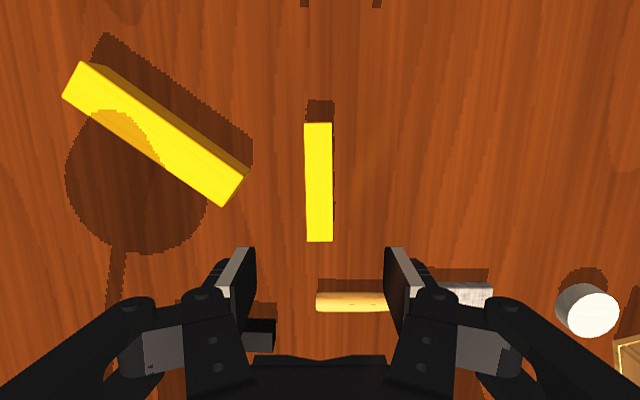

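The small brass bar is at (318,181), clear of the larger bar on the left and of the brush at (355,300).

Call:
send_rows(
  targets=[
    [-0.3, 0.008, -0.008, 0.2, 0, 0, -0.035],
    [-0.3, 0, 0, 0.2, 0, 0, 0],
    [-0.3, 0, 0, 0.2, 0, 0, 0],
    [-0.3, 0, 0, 0.1, 0, 0, 0],
    [-0.3, 0, 0, 0.04, 0, 0, 0],
    [-0.3, 0, 0, 0, 0, 0, 0],
    [-0.3, 0, 0, 0, 0, 0, 0],
  ],
)

```text
time: 50.65
eef_pos: [0.3577, -0.3247, 0.0186]
tool_rot: [0.0, 0.699, 0.716, 0.001]
wrist_force: [-0.3, -1.0, -0.6]
finger_gap: 0.0556
grasp_force: 0.0
```

Call:
send_rows(
  targets=[
    [1, 0, 0, 0, 0, 0, 0],
    [1, 0, 0, 0, 0, 0, 0],
    [1, 0, 0, 0, 0, 0, 0],
    [1, 0, 0, 0, 0, 0, 0],
    [1, 0, 0, 0, 0, 0, 0],
  ],
  force=60,
)

```text
time: 51.28
eef_pos: [0.3573, -0.3244, 0.0184]
tool_rot: [-0.0, 0.699, 0.715, 0.001]
wrist_force: [-2.1, 0.7, 16.3]
finger_gap: 0.0238
grasp_force: 58.6
```

Call:
send_rows(
  targets=[
    [1, 0, 0, -0.1, 0, 0, 0],
    [1, 0, 0, -0.24, 0, 0, 0],
    [1, 0, 0, -0.24, 0, 0, 0.03],
    [1, 0, 0, -0.24, -0.206, 0, 0],
    [1, 0, 0, -0.05, -0.206, 0, 0],
    [1, 0, 0, 0, 0, 0, 0],
    [1, 0, 0, 0, 0, 0, 0],
  ],
)

```text
time: 52.15
eef_pos: [0.3552, -0.3243, 0.2341]
tool_rot: [0.07, 0.701, 0.706, 0.073]
wrist_force: [0.8, 0.5, -5.2]
finger_gap: 0.0234
grasp_force: 61.8
```

```bash
cat >> h.py <<'E'
def bar():
    s,p0,r=pose(); p,X=cloud('wrist'); Y=(X-p0)@r.as_matrix(); h=cv2.cvtColor(p,cv2.COLOR_RGB2HSV)
    with np.errstate(invalid='ignore'): m=(np.abs(Y[...,2])<.03)&(np.abs(Y[...,1])<.02)&(Y[...,0]>.013)&(Y[...,0]<.09)&(h[...,0]>15)&(h[...,0]<34)&(h[...,1]>100)
    q=Y[m]; t=q[:,2]<np.percentile(q[:,2],20)+.003; a=q[t&(q[:,0]<.045)]
    A=np.c_[a[:,0],a[:,1],np.ones(len(a))]; pl=np.linalg.lstsq(A,a[:,2],rcond=None)[0]
    print(s['time'],p0.round(4),'gap',s['finger_gap'],'grip',s['grasp_force'],'far',np.percentile(q[:,0],99.5).round(4),'top',pl[2].round(4),'tilt',pl[:2].round(3),'y',np.percentile(a[:,1],[1,99]).round(4)); print(r.as_matrix().round(3))
    return p
E
python3 - <<'E'
from h import *
bar(); t=line(5)+.027*XD+.008*ZD; print(t); go(t+.08*ZD)
E
```

```text
52.15 [ 0.3552 -0.3243  0.2341] gap 0.023427830512954294 grip 61.82426333427429 far 0.056 top -0.006 tilt [-0.     0.003] y [-0.0121  0.0121]
[[-0.008  0.979  0.202]
 [ 1.     0.007  0.005]
 [ 0.003  0.202 -0.979]]
[ 0.60639345 -0.036       0.12109233]
 from [ 0.3555 -0.3242  0.2339] to [ 0.59   -0.036   0.1994] units [1.144 0.9   0.33 ]
```

Call:
send_rows(
  targets=[
    [1, 0.15, 0.12, 0.03, 0, 0, 0.004],
    [1, 0.165, 0.13, 0.05, 0, 0, 0],
    [1, 0.165, 0.13, 0.05, 0, 0, 0],
    [1, 0.165, 0.13, 0.05, 0, 0, 0],
    [1, 0.165, 0.13, 0.05, 0, 0, 0],
    [1, 0.165, 0.13, 0.05, 0, 0, 0],
    [1, 0.165, 0.13, 0.05, 0, 0, 0],
    [1, 0, 0, 0, 0, 0, 0],
    [1, 0, 0, 0, 0, 0, 0],
  ],
)

```text
time: 53.32
eef_pos: [0.5903, -0.0369, 0.1992]
tool_rot: [0.07, 0.701, 0.706, 0.073]
wrist_force: [-0.5, -0.5, -4.8]
finger_gap: 0.0235
grasp_force: 61.9
```

Run:
```python
from h import *
bar(); t=line(5)+.0275*XD+.008*ZD+[0,-.0005,0]; go(t+.022*ZD)
```

```text
53.325 [ 0.5903 -0.0369  0.1992] gap 0.023519189592201607 grip 61.899282932281494 far 0.056 top -0.006 tilt [ 0. -0.] y [-0.0121  0.012 ]
[[-0.009  0.979  0.201]
 [ 1.     0.008  0.004]
 [ 0.002  0.201 -0.98 ]]
 from [ 0.5902 -0.0376  0.1996] to [ 0.6024 -0.0365  0.1427] units [0.003 0.002 0.233]
```

Call:
send_rows(
  targets=[
    [1, 0.002, 0.002, 0.07, -0.004, 0, 0],
    [1, 0, 0, 0.07, 0, 0, 0],
    [1, 0, 0, 0.06, 0, 0, 0],
    [1, 0, 0, 0.03, 0, 0, 0],
    [1, 0, 0, 0, 0, 0, 0],
    [1, 0, 0, 0, 0, 0, 0],
    [1, 0, 0, 0, 0, 0, 0],
  ],
)

```text
time: 54.25
eef_pos: [0.6035, -0.0371, 0.1452]
tool_rot: [0.073, 0.701, 0.706, 0.075]
wrist_force: [-0.4, 0.7, -5.0]
finger_gap: 0.0236
grasp_force: 61.9
```

Call:
send_rows(
  targets=[
    [1, 0, 0, 0.006, 0, 0, 0],
    [1, 0, 0, 0, 0, 0, 0],
  ],
)

```text
time: 54.5
eef_pos: [0.6034, -0.0371, 0.1432]
tool_rot: [0.072, 0.701, 0.706, 0.074]
wrist_force: [0.6, -0.3, -4.0]
finger_gap: 0.0237
grasp_force: 61.9
```

Call:
send_rows(
  targets=[
    [1, 0, 0, 0.005, 0, 0, 0],
    [1, 0, 0, 0, 0, 0, 0],
  ],
)

```text
time: 54.75
eef_pos: [0.6037, -0.0371, 0.1418]
tool_rot: [0.072, 0.701, 0.706, 0.074]
wrist_force: [0.0, -0.2, -4.7]
finger_gap: 0.0235
grasp_force: 61.9
```

Run:
```python
from h import *
bar(); t=line(5)+.0275*XD+.008*ZD+[0,-.0005,0]; go(t+.019*ZD); print(observe()['wrist_force'])
```

```text
54.75 [ 0.6037 -0.0371  0.1418] gap 0.023494108765651035 grip 61.85882806777954 far 0.0833 top -0.0061 tilt [0.001 0.001] y [-0.0122  0.012 ]
[[-0.007  0.978  0.206]
 [ 1.     0.006  0.004]
 [ 0.002  0.206 -0.978]]
 from [ 0.6037 -0.037   0.1419] to [ 0.603  -0.0365  0.1398] units [ 0.002 -0.005  0.007]
[ 1.33554871 -0.63010994 -4.75635208]
```

Call:
send_rows(
  targets=[
    [1, 0, -0.003, 0.005, 0, 0, 0],
    [1, 0, 0, 0, 0, 0, 0],
  ],
)

```text
time: 55.05
eef_pos: [0.6031, -0.0371, 0.1404]
tool_rot: [0.072, 0.701, 0.706, 0.074]
wrist_force: [0.6, -0.1, -4.5]
finger_gap: 0.0238
grasp_force: 61.9
```

Call:
send_rows(
  targets=[
    [1, 0, 0, 0.004, 0, 0, 0],
    [1, 0, 0, 0, 0, 0, 0],
  ],
)

```text
time: 55.3
eef_pos: [0.6035, -0.0371, 0.1397]
tool_rot: [0.072, 0.701, 0.706, 0.075]
wrist_force: [-1.4, 0.7, -2.3]
finger_gap: 0.0235
grasp_force: 62.2
```

Call:
send_rows(
  targets=[
    [1, 0, 0, 0.003, 0, 0, 0],
    [1, 0, 0, 0, 0, 0, 0],
    [0.3, 0, 0, 0, 0, 0, 0],
    [0, 0, 0, 0, 0, 0, 0],
    [0, 0, 0, 0, 0, 0, 0],
    [-0.1, 0, 0, -0.04, 0, 0, 0],
    [-0.1, 0, 0, -0.15, 0, 0, 0],
    [-0.1, 0, 0, -0.25, 0, 0, 0],
    [-0.1, 0, 0, -0.25, 0, 0, 0],
    [-0.1, 0, 0, -0.2, 0, 0, 0],
  ],
)

```text
time: 56.55
eef_pos: [0.5571, -0.0379, 0.3599]
tool_rot: [0.073, 0.701, 0.706, 0.075]
wrist_force: [0.6, 0.3, -0.7]
finger_gap: 0.047
grasp_force: 0.0
```

Call:
send_rows(
  targets=[
    [-0.1, 0, 0, 0, 0, 0, 0],
    [-0.1, 0, 0, 0, 0, 0, 0],
  ],
)

```text
time: 56.8
eef_pos: [0.5573, -0.0378, 0.3565]
tool_rot: [0.072, 0.701, 0.706, 0.075]
wrist_force: [-0.4, 0.2, 0.2]
finger_gap: 0.0472
grasp_force: 0.0
```

Run:
```python
from h import *
s,p0,r=pose(); print(s['time'],p0)
p,X=cloud('wrist'); cv2.imwrite('pics/w10.png',p[:,:,::-1]); reds(X,p)
for k in(1,2,3,4): chk(p,X,k)
L=line(5); Y=(X-L)@np.c_[XD,[0,1,0],ZD]; h=cv2.cvtColor(p,cv2.COLOR_RGB2HSV)
with np.errstate(invalid='ignore'): m=(np.abs(Y[...,2]-.033)<.004)&(np.abs(Y[...,1])<.09)&(Y[...,0]>-.03)&(Y[...,0]<.09)
q=Y[m]; print('bar',len(q),np.percentile(q,[1,50,99],axis=0).round(4))
with np.errstate(invalid='ignore'): m=(np.abs(Y[...,2]-.008)<.003)&(np.abs(Y[...,1])<.08)&(Y[...,0]>-.003)&(Y[...,0]<.06)
q=Y[m]; print('course5',np.percentile(q,[1,99],axis=0).round(4))
```

```text
56.8 [ 0.55732303 -0.03783024  0.35653051]
red 489 [0.5402 0.078  0.037 ] [0.5628 0.093  0.0889]
red 321 [ 0.4255 -0.0035  0.0427] [0.4374 0.0198 0.0571]
red 288 [ 0.4262 -0.0934  0.0433] [ 0.4381 -0.0688  0.057 ]
course 1 x edges L [0.0004 0.0332] R [0.0012 0.0333] y edges [-0.0638  0.0647] top z 0.0079
course 2 x edges L [-0.0006  0.0351] R [-0.0002  0.0352] y edges [-0.0637  0.0649] top z 0.0079
course 3 x edges L [0.0005 0.0355] R [0.0008 0.0361] y edges [-0.0645  0.0641] top z 0.0078
course 4 x edges L [0.0006 0.036 ] R [0.001  0.0363] y edges [-0.0617  0.0664] top z 0.0078
bar 2607 [[ 0.0159 -0.053   0.0309]
 [ 0.028   0.0039  0.0327]
 [ 0.0401  0.0543  0.0344]]
course5 [[ 0.0006 -0.0614  0.0059]
 [ 0.0539  0.0656  0.0096]]
```

View pics/w10.png

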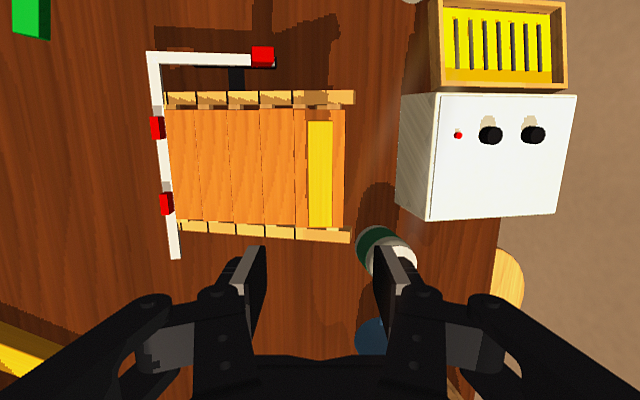

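The bar at (320,173) lies flat along the middle of strip 5. The stop is home and all the courses are on their marks, so I hand in.

```bash
python3 -c "
from rig import *
print(hand_in())"
```

```text
the job is handed in; nothing more can be done
None
```

The job is done and handed in at about 57 s: the eave stop is home, all five strips lie on their courses within about 2 mm, and the small brass bar rests flat along the middle of the top strip.

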